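Crank the lifting stand up to its set pointer

ROBOT

A 6-joint arm with a two-finger parallel gripper is mounted at the origin on a cart in front of the work surface, level with it; the furniture and walls round the work are solid. World frame = base frame: x ahead of the robot, y to its left, z up, the work surface at z = 0. Lengths are in m, angles in rad, forces in N, time in s.
With the tool pointing down it reaches from about 0.425 to 0.95 m from the base axis. Payload 3.5 kg.
Tool frame: the origin (TCP) lies on the centre line of the jaws, within the pads' length; the fingertips stand 17 mm ahead of it and the grasp point (between the pads) lies 2 mm behind it; z points along the fingers, y is the line along which they close (so a half turn about z gives the same grasp; the last joint's range is limited). The gripper opens to 85 mm and grips with 20 to 120 N. Pads are 22 mm wide; open, the fingers measure 114 mm over their backs; the gripper's body (76 mm by 85 mm) begins 54 mm behind the grasp point. The pads swing forward as they close: fully open they stand 13 mm farther back than shut.
Start: joints at [1.129, 0.286, 1.577, -0, 1.279, -0.15], TCP at [0.194, 0.646, 0.209] pointing down, gripper open.
Joint ranges: [-2.77, 2.77], [-0.9, 2.22], [0.21, 2.48], [-1.53, 4.67], [0.24, 2.81], [-2.84, 2.84]. Speed limits (rad/s): [2.79, 2.79, 3.14, 3.14, 3.14, 3.14].

INTERFACE

Orientations are given as a unit quaternion [x, y, z, w].
In Python, from plant import ctrl gives the robot as it stands. The module is installed in compiled form; this text tells all that it offers.
- The arm moves only by the tool drive_tool, never from a script. Its argument "moves" is a list of rows, each a list of 3 entries, a list of its own where there are three numbers: the turn, a rotation vector about the tool's x, y, z in rad, then the shift along the tool's x, y, z in m, then the finger opening in m, from 0 to 0.0854. A call has 1 to 5 rows; each row shifts and turns the commanded pose from where the row before left it, along the tool's axes as they then stand; what a row does not reach is not made up. A row lasts 1/8 s, in which the tool goes at most 62.5 mm and 10.7 degrees, less where a joint would pass 70% of its speed; a pose out of reach is approached as far as the arm can. A call with a gripper value outside its range is refused whole. The fingers move at their own pace and stop on an object; "grip_force" is the grip in N (left out, the last holds). Time passes only in rows, so rows that do not move let the fingers close. It gives the time, the measured TCP pose, the force, the opening and the grip force at its end, in the units of the state.
- ctrl.get_state(): the state, without advancing time (a new reading comes with each control period).
- ctrl.read_camera(name): name is "side" or "top" or "wrist"; returns a dict with "image" (400x640x3 uint8, red, green, blue), "fx", "fy", "cx", "cy" (pixels), "R" (3x3) and "t" (3): a world point X has camera coordinates R X + t. Camera axes: x right, y down, z forward; pixel columns grow to the right and rows downward; lengths in m; the calibration is good to about 2 mm. A picture is of the moment at which its call begins. There is no depth.
- ctrl.sign_off(): hands the job in; it is judged then, once.
The state is a dict: "time": time; "qpos": joint angles; "dq": joint speeds; "joint_efforts": joint torques, N m; "eef_pos": TCP position; "tcp_rot": TCP orientation; "contact_force": force on the tool from outside, world axes, zero at the start; "wrist_torque": the same for the moment, N m; "opening": opening from 0.0 (shut) to 1.0 (fully open); "finger_force": force on a finger pad.
Only numpy, scipy, OpenCV 4.12 (cv2) and the standard library are available. Lean on these libraries where they do the work, as an engineer would, in place of code of your own. Each camera call takes 0.05 s, during which the arm holds its last target. There are 200 camera calls.

TASK

Take the loose hand crank off its parking stud, fit it fully down over the square shaft of the lifting stand, and wind it clockwise by its handle until the top of the platform, with the tied bundle of booklets lying on it, is level with the top of the set pointer on the gauge rod (to within 3 mm). Leave the crank seated on the shaft. Only the crank may turn the shaft; feel for the fit with a light touch and wind smoothly with a light hand (under about 10 N at the handle), never forcing the socket against the shaft, do not touch the platform, pointer or bundle, and leave the other things on the table where they are.

Things in the scene. Friction and masses are not known exactly. Their poses are not given: they have to be found in the camera images.
- crank_boss (a point): Centre of the crank's grip boss: plain square steel, 24x24 mm and 32 mm tall, on top of a 42x42x50 mm socket block; hold the crank here from above, across two flats. On the socket's axis, 66 mm above the crank's underside, 16 mm below the boss's top. z up; x points along the crank arm (16 mm wide, its top 14 mm above the underside) to the handle; the flats face x and y.
- crank_handle (a point): Centre of the crank's upright handle, a black round sleeve 22 mm in diameter and 50 mm tall that spins freely on its pin, 75 mm along x from the socket's axis; the point lies 43 mm above the crank's underside.
- crank_foot (a point): Centre of the crank's underside, at the mouth of its socket, 66 mm below crank_boss; axes as there. The socket is a square hole 20.5 mm wide and 45 mm deep, its sides along x and y.
- shaft_top (a point): Centre of the top end of the stand's upright steel shaft: 18x18 mm square, with a round pilot (13 mm thick, 8 mm tall) on its end. Its flats' angle is NOT given by this frame and differs each time: set the socket over it, rest it lightly on the square's tapered end (13.6 mm wide at the top, full width 6.5 mm lower) and turn it, 90 degrees at most, until it drops on; it enters within about 5 degrees of true.
- shaft_seat (a point): Point on the shaft's axis on top of its round collar, 46 mm below shaft_top; the crank's underside rests here when fully seated. Turning the shaft takes about 0.12 N m (2 N at the handle) and it stays where it is left. Clockwise seen from above raises the platform, 20 mm a turn; the other way soon meets the lower stop.
- platform_top (a point): Centre of the top face of the stand's aluminium platform (158x125x8 mm), which rises straight up on its column, 195 mm from the shaft along the stand's +y. It starts 65 to 70 mm above the table and can rise to 110 mm.
- pointer_top (a point): Tip of the set pointer, on its top face: a small steel tongue on a collar clamped on the thin upright gauge rod (rod top 128 mm above the table) just beyond the platform's far edge from the shaft. The height of this point is the set height of the platform's top. It is fixed for the run.
- bundle_center (a point): Centre of the bundle of thin volumes tied with twine (111x142x30 mm, about 0.3 kg) lying on the platform; z up.
- crank: The loose dark steel hand crank, about 0.4 kg, balanced over its socket block; origin at the centre of its underside. It starts on a round parking stud (17.6 mm thick, reaching 20 mm up into the socket) on a round grey foot: lift it straight up 25 mm or more.
- stand: The fixed grey lifting stand with its shaft and platform (base 160x358 mm); origin on the table under the shaft's axis, platform and gauge rod towards +y.
- pointer: The set pointer; origin on the gauge rod's axis at the height of the pointer's top face.
- bundle: The tied bundle; origin at the centre of its underside.
- needle_tin: Bystander: round tin, 62 mm across, 21 mm tall; origin under its centre.
- thread_spool: Bystander: wooden spool of thread, 36 mm across, 46 mm tall; origin under its centre.
- brass_weight: Bystander: turned brass weight with a knob, 46 mm across, 67 mm tall; origin under its centre.

How it is judged:
By the outcome, as a careful person would: the job done as asked, in the order asked, and still so for the second after the job is handed in, with the robot touching nothing.
It also fails if it takes over 72 s, if anything falls off the work surface, if the arm or the gripper's body presses on something with over 40 N, if the wrist force passes 120 N, or if a joint passes its speed limit or range.

## Working session

There is one attempt and no reset: what is moved stays moved. The work goes in short steps, Python scripts to look and compute and a tool call to move; the robot and the scene stay as the last step left them, time stands still between calls to the robot, and variables do not carry over. Pictures are saved under pics/ and viewed, at most 10 in all, crops included, and the job is handed in when it is done.

Besides the shell and the picture viewer there is one more tool, called after ">>>" as a command line: name --argument value ..., lists and objects as JSON in quotes. drive_tool: Moves the arm, as the interface text tells. Its arguments: {"type":"object","properties":{"moves":{"type":"array","items":{"type":"array"}},"grip_force":{"type":"number"}},"required":["moves"]}

```bash
mkdir -p pics; cat > h.py <<'E'
import numpy as np,cv2
from plant import ctrl
def shot(n,f):
    c=ctrl.read_camera(n); cv2.imwrite('pics/'+f+'.png',c['image'][:,:,::-1]); np.savez('pics/'+f,**c); return c
def ray(c,u,v,z):
    R=np.array(c['R']);t=np.array(c['t']);o=-R.T@t
    d=R.T@np.array([(u-c['cx'])/c['fx'],(v-c['cy'])/c['fy'],1]); return o+d*(z-o[2])/d[2]
def proj(c,X):
    p=np.array(c['R'])@np.array(X)+c['t']; return np.array([c['fx']*p[0]/p[2]+c['cx'],c['fy']*p[1]/p[2]+c['cy']])
def two(c1,p1,c2,p2):
    P=lambda c:np.array([[c['fx'],0,c['cx']],[0,c['fy'],c['cy']],[0,0,1]])@np.c_[c['R'],c['t']]
    X=cv2.triangulatePoints(P(c1),P(c2),np.array(p1,float).reshape(2,1),np.array(p2,float).reshape(2,1)); return (X[:3]/X[3]).ravel()
E
python3 - <<'E'
from h import *
for n in('top','side'):
    c=shot(n,n+'0'); print(n,c['fx'],-np.array(c['R']).T@c['t'],np.array(c['R'])[2])
print(ctrl.get_state())
E
```

```text
top 401.0133953113743 [ 0.41993577 -0.01569425  1.14002471] [ 0.14328157  0.0056655  -0.98966575]
side 470.8146194246834 [0.58099651 0.98884723 0.69110794] [-0.02952773 -0.85481253 -0.51809617]
{'time': 0.1, 'qpos': array([ 1.12902575e+00,  2.87143463e-01,  1.57807417e+00,  4.91551938e-06,
        1.27861354e+00, -1.49988327e-01]), 'dq': array([-4.47473886e-04, -4.99974230e-05, -3.52958803e-03,  2.51527047e-04,
        6.77694757e-04,  1.11413437e-03]), 'joint_efforts': array([ 4.46741169e-04, -4.07293975e+01, -2.93700010e+01, -1.09538296e-04,
        3.35039513e-03, -1.68842843e-05]), 'eef_pos': array([0.19384548, 0.64587259, 0.20761771]), 'tcp_rot': array([ 1.45374757e-01,  9.89376029e-01, -1.06993845e-03, -3.28605954e-04]), 'contact_force': array([-0.2847312 , -0.27865342, -0.01663089]), 'wrist_torque': array([-0.01487041, -0.03341423, -0.02110638]), 'finger_force': 0.0, 'opening': 1.0000279604929612}
```

View pics/top0.png

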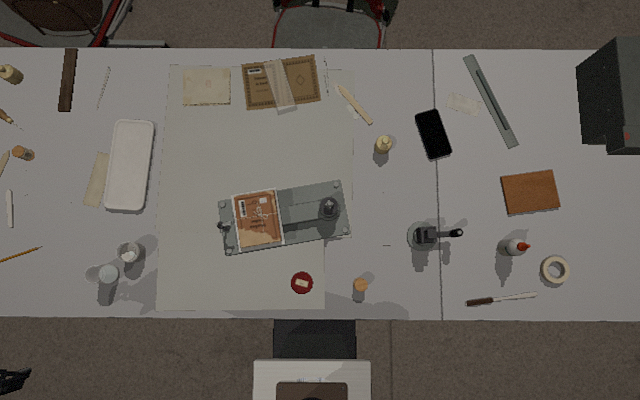

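View pics/side0.png

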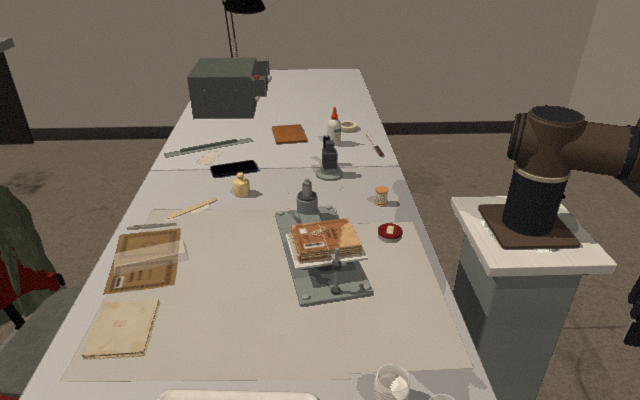

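```bash
python3 - <<'E'
from h import *
t=cv2.imread('pics/top0.png');s=cv2.imread('pics/side0.png')
g=lambda im,u,v:cv2.resize(im[v:v+75,u:u+100],(400,300),interpolation=cv2.INTER_CUBIC)
a=np.vstack([np.hstack([g(t,390,200),g(t,270,170)]),np.hstack([g(s,290,125),g(s,270,170)])])
cv2.imwrite('pics/c1.png',np.clip(a*1.4,0,255).astype(np.uint8))
E
```

```text
(no output)
```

View pics/c1.png

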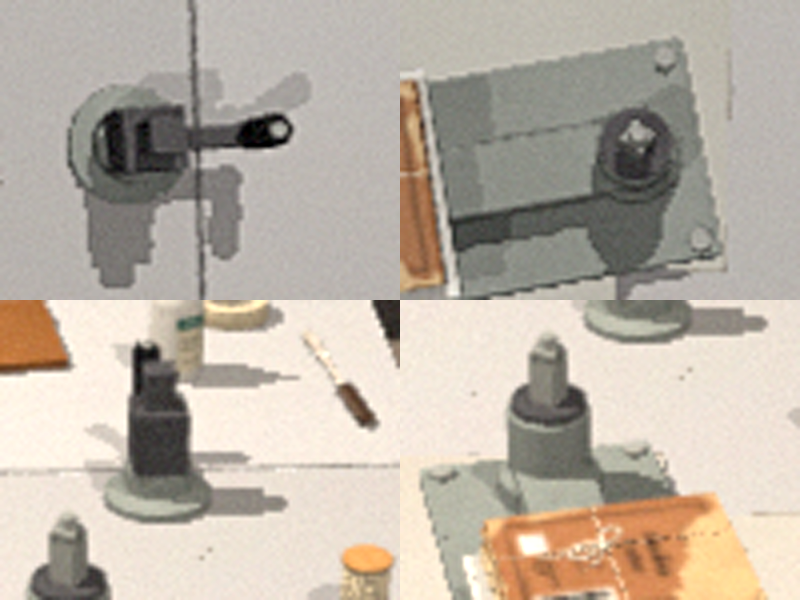

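```bash
python3 - <<'E'
from h import *
t=dict(np.load('pics/top0.npz'));s=dict(np.load('pics/side0.npz'))
B=two(t,(432.5,232),s,(330,141));H=two(t,(460.2,232.2),s,(326.5,136.7));S=two(t,(329.3,202.8),s,(306.9,179.5))
print('boss',B,'handle',H,'shaft',S,'arm ang',np.arctan2(*(H-B)[1::-1]),np.linalg.norm((H-B)[:2]))
for z in (0.09,.1,.11):print(z,ray(t,432.5,232,z),ray(t,329.3,202.8,z))
# stand base orientation: base corners at z~0.01 from top crop
a=[ray(t,270+685/4-100,170+38/4,.01),ray(t,270+722/4-100,170+265/4,.01)];print(a,np.arctan2(*(a[0]-a[1])[1::-1]))
import scipy.spatial.transform as T
print(T.Rotation.from_quat(ctrl.get_state()['tcp_rot']).as_matrix())
c=ctrl.read_camera('wrist');R=np.array(c['R']);print(c['fx'],-R.T@c['t'],R)
E
```

```text
boss [ 0.49158151 -0.30732617  0.11291869] handle [ 0.49552467 -0.3855743   0.0926547 ] shaft [ 0.56508289 -0.04323496  0.12726313] arm ang -1.5204459339380048 0.07834742584020975
0.09 [ 0.49667848 -0.31438502  0.09      ] [ 0.57204719 -0.04440905  0.09      ]
0.1 [ 0.49594762 -0.31154042  0.1       ] [ 0.57059854 -0.04413558  0.1       ]
0.11 [ 0.49521675 -0.30869581  0.11      ] [ 0.5691499  -0.04386212  0.11      ]
[array([ 0.65144337, -0.08072221,  0.01      ]), array([ 0.48898026, -0.1064481 ,  0.01      ])] 0.15704518807719375
[[-9.57732144e-01  2.87659897e-01 -9.61313794e-04]
 [ 2.87661304e-01  9.57730070e-01 -2.02160090e-03]
 [ 3.39145621e-04 -2.21268494e-03 -9.99997494e-01]]
302.61517950945336 [0.11447487 0.6697146  0.3723591 ] [[ 0.28659128  0.95805223 -0.00117089]
 [ 0.90699171 -0.27092299  0.3224388 ]
 [ 0.30859599 -0.09347013 -0.94658959]]
```

>>> drive_tool --moves '[[[0, 0, 0.18], [0, 0, -0.012], 0.085], [[0, 0, 0.18], [0, 0, -0.012], 0.085], [[0, 0, 0.18], [0, 0, -0.012], 0.085], [[0, 0, 0.18], [0, 0, -0.012], 0.085], [[0, 0, 0.18], [0, 0, -0.012], 0.085]]' --grip_force 40

```text
time: 0.78
eef_pos: [0.194, 0.6462, 0.2687]
tcp_rot: [0.564, 0.826, -0.001, 0.0]
contact_force: [-0.4, 0.5, -0.5]
opening: 0.997
finger_force: 0.0
```

>>> drive_tool --moves '[[[0, 0, 0.165], [0, 0, 0], 0.085], [[0, 0, 0.165], [0, 0, 0], 0.085], [[0, 0, 0], [0, 0.055, 0], 0.085], [[0, 0, 0], [0, 0.06, 0], 0.085], [[0, 0, 0], [0, 0.06, 0], 0.085]]'

```text
time: 1.4
eef_pos: [0.3702, 0.655, 0.2685]
tcp_rot: [0.689, 0.724, -0.0, -0.0]
contact_force: [-1.2, 1.4, 1.3]
opening: 0.995
finger_force: 0.0
```

```bash
cat >> h.py <<'E'
from scipy.spatial.transform import Rotation as Ro
def to(X,yaw):
    s=ctrl.get_state();R=Ro.from_quat(s['tcp_rot']);Y=np.array([np.cos(yaw),np.sin(yaw),0]);Z=np.array([0,0,-1.])
    T=Ro.from_matrix(np.c_[np.cross(Y,Z),Y,Z])
    print('t',s['time'],'pos',s['eef_pos'].round(4),'yaw',np.arctan2(*R.as_matrix()[1::-1,1]).round(4),'turn',(R.inv()*T).as_rotvec().round(4),'shift',R.inv().apply(np.array(X)-s['eef_pos']).round(4),'F',s['contact_force'].round(2),'q',s['qpos'].round(2),s['opening'])
E
python3 -c "
from h import *
to([.494,-.308,.25],.05)"
```

```text
t 1.4 pos [0.3702 0.655  0.2685] yaw 0.0498 turn [-0.0005  0.0004 -0.0002] shift [-0.9679  0.0758  0.0188] F [-1.19  1.42  1.32] q [0.92 0.42 1.29 0.   1.43 0.87] 0.9953566295165748
```

>>> drive_tool --moves '[[[0, 0, 0], [-0.058, 0.02, 0], 0.085], [[0, 0, 0], [-0.058, 0.02, 0], 0.085], [[0, 0, 0], [-0.058, 0.02, 0], 0.085], [[0, 0, 0], [-0.058, 0.02, 0], 0.085], [[0, 0, 0], [-0.058, 0.02, 0], 0.085]]'

```text
time: 2.02
eef_pos: [0.4833, 0.3683, 0.2685]
tcp_rot: [0.69, 0.724, -0.0, -0.0]
contact_force: [1.0, 0.3, 0.6]
opening: 0.996
finger_force: 0.0
```

>>> drive_tool --moves '[[[0, 0, 0], [-0.06, 0.0, 0], 0.085], [[0, 0, 0], [-0.06, 0, 0], 0.085], [[0, 0, 0], [-0.06, 0, 0], 0.085], [[0, 0, 0], [-0.06, 0, 0], 0.085], [[0, 0, 0], [-0.06, 0, 0], 0.085]]'

```text
time: 2.65
eef_pos: [0.4973, 0.0688, 0.2687]
tcp_rot: [0.69, 0.724, 0.0, 0.0]
contact_force: [1.2, -0.6, -0.4]
opening: 0.999
finger_force: 0.0
```

>>> drive_tool --moves '[[[0, 0, 0], [-0.06, -0.004, 0], 0.085], [[0, 0, 0], [-0.06, -0.005, 0], 0.085], [[0, 0, 0], [-0.06, -0.005, 0], 0.085], [[0, 0, 0], [-0.06, -0.005, 0], 0.085], [[0, 0, 0], [-0.06, -0.005, 0], 0.085]]'

```text
time: 3.28
eef_pos: [0.4879, -0.232, 0.2688]
tcp_rot: [0.69, 0.724, 0.0, -0.0]
contact_force: [0.1, 0.7, 0.3]
opening: 1.0
finger_force: 0.0
```

```bash
python3 -c "
from h import *
to([.494,-.308,.25],.05)
c=shot('wrist','w1');print(proj(c,[.494,-.308,.105]),proj(c,[.4955,-.3856,.0926]))
t=dict(np.load('pics/top0.npz'))
im=cv2.imread('pics/w1.png');cv2.imwrite('pics/w1b.png',np.clip(im*1.5,0,255))"
```

```text
t 3.275 pos [ 0.4879 -0.232   0.2688] yaw 0.0488 turn [ 0.0002 -0.0002 -0.0012] shift [-0.0762  0.0024  0.0188] F [0.13 0.67 0.33] q [-0.63 -0.05  1.84  0.    1.36 -0.68] 1.0001295592129287
[317.77236929 237.16702805] [315.81180609 286.45669138][ WARN:0@1.527] global loadsave.cpp:1063 imwrite_ Unsupported depth image for selected encoder is fallbacked to CV_8U.
```

View pics/w1b.png

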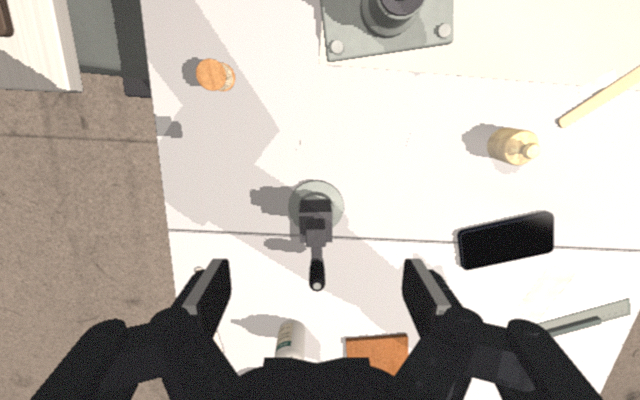

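```bash
python3 -c "
from h import *
im=cv2.imread('pics/w1.png').astype(float)
a=np.clip(im[185:295,270:370]*2.2,0,255)
b=cv2.resize(a.astype(np.uint8),(500,550),interpolation=cv2.INTER_CUBIC);cv2.imwrite('pics/w1c.png',b)"
```

```text
(no output)
```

View pics/w1c.png

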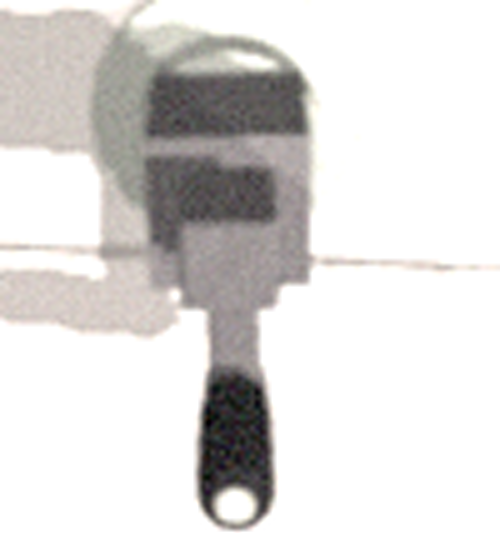

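```bash
python3 -c "
from h import *
t=dict(np.load('pics/top0.npz'));s=dict(np.load('pics/side0.npz'));w=dict(np.load('pics/w1.npz'))
print(two(t,(432.5,232),w,(316,238)),two(s,(330,141),w,(316,238)),two(s,(326.5,136.7),w,(317.2,286)),two(t,(460.2,232.2),w,(317.2,286)))
for z in (.09,.095,.1,.105):
  b=ray(w,316,238,z);h=ray(w,317.2,286,z-.014);print(z,b,h,np.arctan2(*(h-b)[1::-1]),np.hypot(*(h-b)[:2]))
  for d in (.02,.003): print(proj(s,b-[0,0,0]),end='')
to(ray(w,316,238,.1),.05)
"
```

```text
[ 0.49421696 -0.30956076  0.10568336] [ 0.48999088 -0.30469605  0.11378121] [ 0.49562232 -0.38400935  0.09334074] [ 0.49695495 -0.38688203  0.08949139]
0.09 [ 0.49231085 -0.3164944   0.09      ] [ 0.4979507  -0.39626566  0.076     ] -1.5002133862871037 0.07997038416917226
[328.63336411 146.60661673][328.63336411 146.60661673]0.095 [ 0.49218614 -0.31406385  0.095     ] [ 0.497752   -0.39281448  0.081     ] -1.5002367129118042 0.07894708085219358
[328.74669665 145.43259451][328.74669665 145.43259451]0.1 [ 0.49206144 -0.31163329  0.1       ] [ 0.49755329 -0.3893633   0.086     ] -1.5002606521919144 0.07792377757930091
[328.86077346 144.25086229][328.86077346 144.25086229]0.105 [ 0.49193673 -0.30920274  0.105     ] [ 0.49735458 -0.38591212  0.091     ] -1.5002852285849517 0.07690047435225388
[328.9756019  143.06134389][328.9756019  143.06134389]t 3.325 pos [ 0.4871 -0.2388  0.2685] yaw 0.0437 turn [-0.0013  0.0054 -0.0062] shift [-0.0721  0.0019  0.1689] F [-1.19 -4.95  0.06] q [-0.64 -0.05  1.84 -0.01  1.35 -0.68] 0.9912960242671658
```

>>> drive_tool --moves '[[[0, 0, -0.018], [-0.038, 0.001, 0.0], 0.06], [[0, 0, 0], [-0.0375, 0.001, 0.03], 0.06], [[0, 0, 0], [0, 0, 0.03], 0.06], [[0, 0, 0], [0, 0, 0.03], 0.06], [[0, 0, 0], [0, 0, 0], 0.06]]'

```text
time: 3.95
eef_pos: [0.4931, -0.3038, 0.1754]
tcp_rot: [0.683, 0.73, -0.0, -0.004]
contact_force: [-0.9, 1.0, 0.2]
opening: 0.706
finger_force: 0.0
```

```bash
python3 -c "
from h import *
c=shot('wrist','w2')
to([.4925,-.3085,.096],.066)
print(proj(c,[.4925,-.3085,.106]))
im=cv2.imread('pics/w2.png').astype(float)
a=np.clip(im[200:400,200:440]*2,0,255)
cv2.imwrite('pics/w2c.png',cv2.resize(a.astype(np.uint8),(720,600),interpolation=cv2.INTER_CUBIC))"
```

```text
t 4.0 pos [ 0.4942 -0.3047  0.1778] yaw 0.067 turn [-0.002  -0.0021  0.001 ] shift [-0.0038 -0.0018  0.0818] F [-0.01 -0.53  0.08] q [-0.73  0.11  1.84  0.    1.19 -0.79] 0.7017704338623304
[315.24049574 209.05270481]
```

View pics/w2c.png

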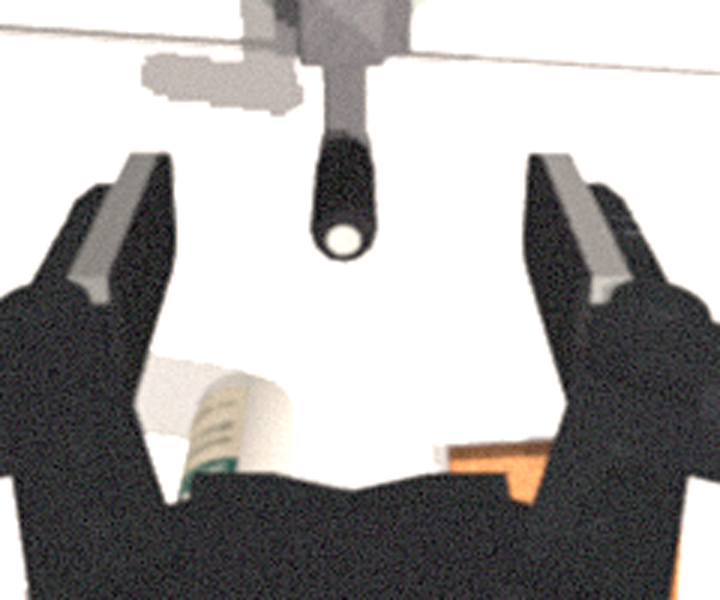

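>>> drive_tool --moves '[[[0, 0, 0], [-0.004, -0.0015, 0.03], 0.06], [[0, 0, 0], [0, 0, 0.03], 0.06], [[0, 0, 0], [0, 0, 0.015], 0.06], [[0, 0, 0], [0, 0, 0.007], 0.06], [[0, 0, 0], [0, 0, 0], 0.06]]'

```text
time: 4.62
eef_pos: [0.4941, -0.3098, 0.0977]
tcp_rot: [0.683, 0.73, 0.0, 0.001]
contact_force: [-0.0, -0.6, 0.2]
opening: 0.7
finger_force: 0.0
```

>>> drive_tool --moves '[[[0, 0, 0], [0, 0, 0], 0.01], [[0, 0, 0], [0, 0, 0], 0.01], [[0, 0, 0], [0, 0, 0], 0.01], [[0, 0, 0], [0, 0, 0], 0.01], [[0, 0, 0], [0, 0, 0], 0.01]]'

```text
time: 5.25
eef_pos: [0.4936, -0.3095, 0.0969]
tcp_rot: [0.683, 0.73, 0.0, 0.0]
contact_force: [0.6, 0.0, 0.5]
opening: 0.117
finger_force: 0.0
```

```bash
python3 -c "
from h import *
to([.4925,-.3085,.096],.066);print(ctrl.get_state()['wrist_torque'])"
```

```text
t 5.25 pos [ 0.4936 -0.3095  0.0969] yaw 0.067 turn [ 0.    -0.     0.001] shift [ 0.0011 -0.001   0.0009] F [0.64 0.05 0.5 ] q [-0.73  0.2   1.89  0.    1.04 -0.8 ] 0.11664573530807687
[-0.01461774 -0.02006674  0.00260701]
```

```bash
python3 -c "
from h import *
w=shot('wrist','w3');s=shot('side','s3');t=shot('top','t3')
f=lambda c,u,v:cv2.resize(np.clip(c['image'][v:v+100,u:u+100,::-1]*2.0,0,255).astype(np.uint8),(400,400),interpolation=cv2.INTER_CUBIC)
g=cv2.resize(np.clip(w['image'][120:300,200:440,::-1]*2.,0,255).astype(np.uint8),(400,300))
a=np.hstack([f(s,280,90),f(t,390,180)])
cv2.imwrite('pics/c3.png',np.vstack([a[:300],np.hstack([g,g*0])]))
print(proj(s,ctrl.get_state()['eef_pos']),proj(t,ctrl.get_state()['eef_pos']))"
```

```text
[328.39036391 145.48785296] [431.41741645 232.99493364]
```

View pics/c3.png

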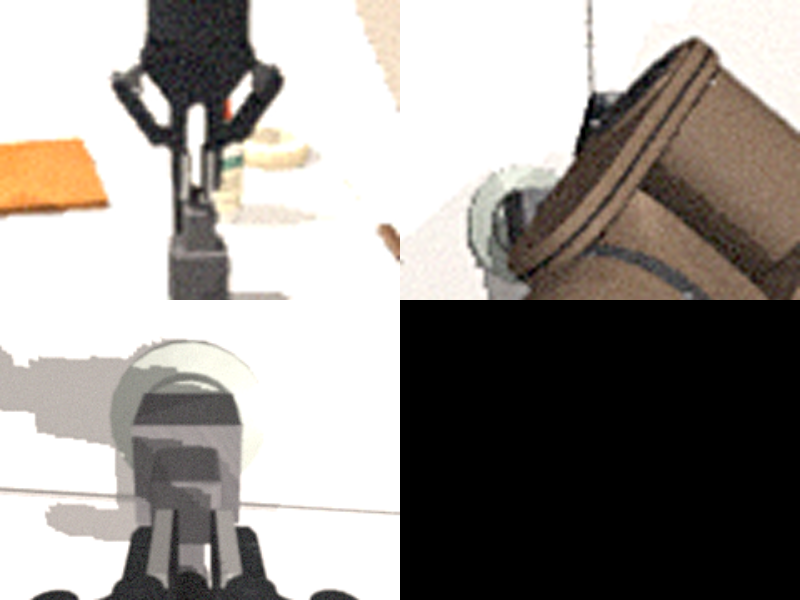

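```bash
python3 -c "
from h import *
w=dict(np.load('pics/w3.npz'));w1=dict(np.load('pics/w1.npz'));w2=dict(np.load('pics/w2.npz'))
p=ctrl.get_state()['eef_pos'];print(p)
for d in (0,-.017):print(proj(w,p+[0,0,d]))
a=np.clip(w['image'][180:300,240:390,::-1]*2.2,0,255).astype(np.uint8)
cv2.imwrite('pics/w3c.png',cv2.resize(a,(750,600),interpolation=cv2.INTER_CUBIC))
for z in (.08,.09,.1,.106): print(z,ray(w,310,237,z),ray(w1,316,238,z))
"
```

```text
[ 0.49357002 -0.30952234  0.09691526]
[315.90184156 241.6177811 ]
[315.89463421 229.89352055]
0.08 [ 0.49002555 -0.31487399  0.08      ] [ 0.49256025 -0.32135551  0.08      ]
0.09 [ 0.48990972 -0.310041    0.09      ] [ 0.49231085 -0.3164944   0.09      ]
0.1 [ 0.48979389 -0.30520801  0.1       ] [ 0.49206144 -0.31163329  0.1       ]
0.106 [ 0.48972439 -0.30230822  0.106     ] [ 0.49191179 -0.30871663  0.106     ]
```

View pics/w3c.png

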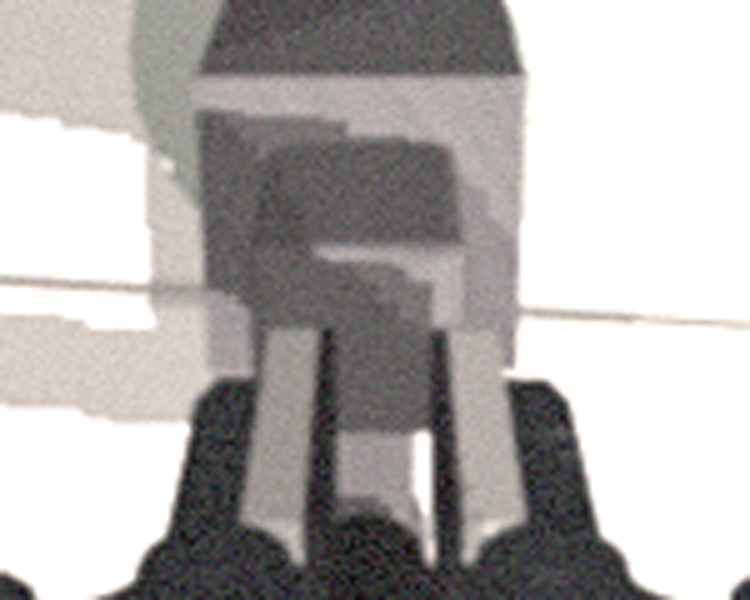

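```bash
python3 -c "
from h import *
w=dict(np.load('pics/w3.npz'));w1=dict(np.load('pics/w1.npz'));s=dict(np.load('pics/s3.npz'));t=dict(np.load('pics/top0.npz'))
print('tip',two(w,(316.7,245.6),s,(329,138.7)))
print('boss w1w3',two(w1,(316,238),w,(311,248)),'t',two(t,(432.5,232),w,(311,248)),'s',two(s,(330,141),w,(311,248)))
print('near edge',two(w1,(316,185+222/5),w,(311,180+243/5)),'far',two(w1,(316,185+308/5),w,(311,180+435/5)))
print(-w['R'].T@w['t'],ctrl.get_state()['eef_pos'])
# foot disk: top cam & side cam outline centre at z~.005
print(ray(t,390+125/4,200+145/4,.003),ray(s,290+158/4,125+195/4,.003))
a=np.clip(s['image'][110:185,290:365,::-1]*2.,0,255).astype(np.uint8)
cv2.imwrite('pics/s3c.png',cv2.resize(a,(600,600),interpolation=cv2.INTER_CUBIC))
"
```

```text
tip [ 0.49293514 -0.29806232  0.12413233]
boss w1w3 [ 0.49094207 -0.30007826  0.12353798] t [ 0.49361815 -0.30858623  0.10882334] s [ 0.4896396  -0.30509598  0.11356096]
near edge [ 0.48812047 -0.23435062  0.24563283] far [ 0.49154331 -0.31068207  0.12411029]
[ 0.48792179 -0.22709739  0.26161976] [ 0.49357002 -0.30952234  0.09691526]
[ 0.49079995 -0.30695791  0.003     ] [ 0.48913    -0.30471646  0.003     ]
```

View pics/s3c.png

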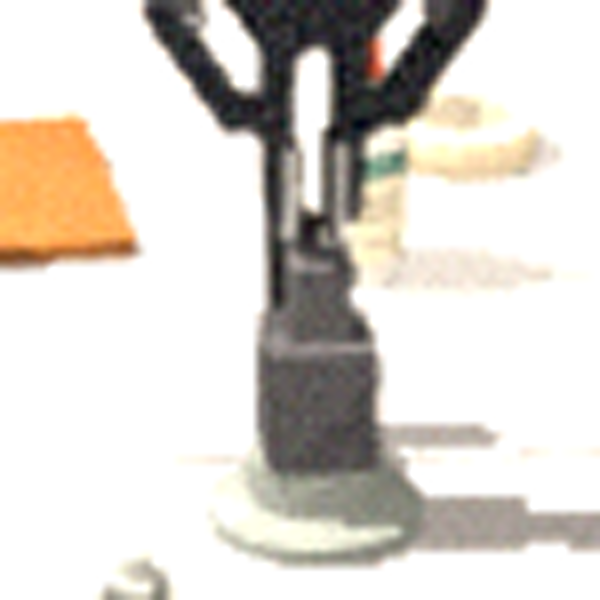

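>>> drive_tool --moves '[[[0, 0, 0], [0, 0, 0], 0.05], [[0, 0, 0], [0.001, -0.0025, 0], 0.05], [[0, 0, 0], [0, 0, 0], 0.05], [[0, 0, 0], [0, 0, 0.004], 0.05], [[0, 0, 0], [0, 0, 0.004], 0.05]]'

```text
time: 6.02
eef_pos: [0.491, -0.3087, 0.0886]
tcp_rot: [0.683, 0.73, 0.0, -0.0]
contact_force: [0.5, -0.4, 0.6]
opening: 0.587
finger_force: 0.0
```

>>> drive_tool --moves '[[[0, 0, 0], [0, 0, 0.004], 0.05], [[0, 0, 0], [0, 0, 0.004], 0.05], [[0, 0, 0], [0, 0, 0.002], 0.05], [[0, 0, 0], [0, 0, 0], 0.05], [[0, 0, 0], [0, 0, 0], 0.05]]'

```text
time: 6.65
eef_pos: [0.4911, -0.3088, 0.0791]
tcp_rot: [0.683, 0.73, 0.0, 0.0]
contact_force: [0.3, 0.3, 0.3]
opening: 0.585
finger_force: 0.0
```

```bash
python3 -c "
from h import *
to([.491,-.3085,.06],.066);print(ctrl.get_state()['wrist_torque'])
w=shot('wrist','w4')
g=cv2.cvtColor(w['image'],cv2.COLOR_RGB2GRAY)
print(g[190:300:6,260:372:4])
"
```

```text
t 6.65 pos [ 0.4911 -0.3088  0.0791] yaw 0.067 turn [0.0002 0.0002 0.001 ] shift [ 0.0003 -0.0001  0.0191] F [0.29 0.29 0.35] q [-0.74  0.22  1.91  0.    1.01 -0.8 ] 0.5851641591632899
[-0.02853809  0.00304032 -0.04487442]
[[ 96  92  79  74  76  77  66  41  33  39  38  38  42  40  34  40  41  37
   39  40  47  45 137 139 141 157 153 180]
 [ 93  91  74  75  75  75  39  33  40  37  36  36  37  37  40  44  40  44
   45  43  42  43  71 139 150 152 152 177]
 [ 92  94  74  76  77  65  34  42  37  49  41  41  45  45  43  45  42  42
   46  42  45  37  43 138 134 144 152 178]
 [ 95  93  70  74  74  50  54  52  51  56  54  51  54  57  65  80  84  84
   84  81  78  80  79 120 133 135 143 178]
 [104 103  89  72  73  48  45  54  58  56  57  56  56  52  68  79  81  84
   84  78  86  81  79 119 129 127 151 167]
 [155 153 100 102  72  58  42  41  47  49  49  49  51  52  53  52  52  58
   62  83  79  79  76 127 130 145 154 158]
 [157 156 136  94  84  63  43  44  45  42  46  45  46  45  41  43  44  45
   39  45  84  82  78 127 141 153 155 156]
 [153 154 137  96  93  76  46  43  45  33  43  42  42  47 
[... 646 characters left out ...]
 21  20  47  98  96  97  73  75  57  44  38  40  48  42  45  48  44  49
   42  42  70  73  75 160 161 158  78  16]
 [ 11  30  38  94  93  96  97  97  74  44  43  43  48  40  44  45  42  44
   47  42 157 160 156 159 159 159  66  20]
 [ 20  21  53 157 155 157 155 158 127  48  45  44  45  47  43  47  39  44
   44  40 154 158 158 156 158 162  70  21]
 [ 14  23  97 155 157 156 158 156 156 106 110 111  70  65  68  67  68 109
  110 133 157 156 160 156 158 155 105  19]
 [ 20  13 151 157 155 157 155 157 157 156 155 154  64  72  71  74  74 157
  157 157 158 158 155 158 159 155 157  21]
 [ 31  38 157 154 157 159 155 156 157 158 158  97  49  30  14  26  68 112
  155 158 156 157 158 159 158 159 158  51]]
```

>>> drive_tool --moves '[[[0, 0, 0], [0, 0, 0.004], 0.05], [[0, 0, 0], [0, 0, 0.004], 0.05], [[0, 0, 0], [0, 0, 0.004], 0.05], [[0, 0, 0], [0, 0, 0.004], 0.05], [[0, 0, 0], [0, 0, 0.004], 0.05]]' --grip_force 40

```text
time: 7.32
eef_pos: [0.491, -0.3086, 0.0586]
tcp_rot: [0.683, 0.73, -0.0, -0.0]
contact_force: [-0.0, -0.0, 0.2]
opening: 0.587
finger_force: 0.0
```

>>> drive_tool --moves '[[[0, 0, 0], [0, 0, 0.0], 0.015], [[0, 0, 0], [0, 0, 0], 0.015], [[0, 0, 0], [0, 0, 0], 0.015], [[0, 0, 0], [0, 0, 0], 0.015], [[0, 0, 0], [0, 0, 0], 0.015]]' --grip_force 40

```text
time: 7.95
eef_pos: [0.4909, -0.3087, 0.0589]
tcp_rot: [0.683, 0.73, -0.0, -0.0]
contact_force: [-0.5, -0.9, -1.6]
opening: 0.271
finger_force: 39.8
```

```bash
python3 -c "
from h import *
to([.491,-.3085,.06],.066);s=ctrl.get_state();print(s['wrist_torque'],s['finger_force'])
"
```

```text
t 7.95 pos [ 0.4909 -0.3087  0.0589] yaw 0.067 turn [-0.0002 -0.      0.001 ] shift [ 0.0002  0.0001 -0.0011] F [-0.51 -0.86 -1.58] q [-0.74  0.25  1.92 -0.    0.97 -0.8 ] 0.2713531979561712
[-0.06212183  0.01138428 -0.03785117] 39.76458191871643
```

>>> drive_tool --moves '[[[0, 0, 0], [0, 0, -0.008], 0.015], [[0, 0, 0], [0, 0, -0.012], 0.015], [[0, 0, 0], [0, 0, -0.012], 0.015], [[0, 0, 0], [0, 0, -0.015], 0.015], [[0, 0, 0], [0, 0, -0.03], 0.015]]' --grip_force 60

```text
time: 8.57
eef_pos: [0.4902, -0.3079, 0.1358]
tcp_rot: [0.683, 0.73, -0.0, -0.001]
contact_force: [-0.2, 0.2, -4.1]
opening: 0.272
finger_force: 59.1
```

>>> drive_tool --moves '[[[0, 0, 0], [0, 0, -0.03], 0.015], [[0, 0, 0], [0, 0, -0.03], 0.015], [[0, 0, 0], [0, 0, 0], 0.015], [[0, 0, 0], [0, 0, 0], 0.015], [[0, 0, 0], [0, 0, 0], 0.015]]'

```text
time: 9.2
eef_pos: [0.49, -0.3078, 0.1937]
tcp_rot: [0.683, 0.73, -0.0, -0.002]
contact_force: [0.0, -0.7, -3.8]
opening: 0.268
finger_force: 59.3
```

```bash
python3 -c "
from h import *
w=dict(np.load('pics/w1.npz'))
to([.567,-.0436,.196],.066);s=ctrl.get_state();print(s['wrist_torque'],s['finger_force'])
S=shot('side','s5');T=shot('top','t5')
for n,c,o in(('s',S,'side0'),('t',T,'top0')):
  d=np.abs(c['image'].astype(int)-np.load('pics/%s.npz'%o)['image']).sum(2)
  print(n,proj(c,[.567,-.0436,.12]))
# shaft pixel rows in side
g=cv2.cvtColor(S['image'],cv2.COLOR_RGB2GRAY);print(g[174:216:2,292:324:2])
g=cv2.cvtColor(T['image'],cv2.COLOR_RGB2GRAY);print(g[194:222,316:342:1])
"
```

```text
t 9.2 pos [ 0.49   -0.3078  0.1937] yaw 0.0669 turn [-0.0027 -0.0028  0.0009] shift [ 0.2585  0.0945 -0.0018] F [ 0.03 -0.73 -3.75] q [-0.74  0.09  1.83  0.    1.22 -0.8 ] 0.2683835808232237
[0.03119971 0.0050616  0.05875235] 59.32463228702545
s [305.71432665 181.92262567]
t [329.30372135 203.07012616]
[[176 177 173 175 174 172 173 175 175 173 173 169 119 141 145 144]
 [175 175 173 172 176 176 175 174 177 172 173 173 125 116 141 146]
 [175 175 175 175 179 175 173 153 156 177 176 173 174 154 101  96]
 [173 174 174 175 175 175 143 112  99 168 175 176 175 172 177 170]
 [174 172 179 177 176 168 143 115 108  87 172 172 171 174 176 172]
 [179 177 175 175 175 116  79  96  97  76 174 174 173 172 177 174]
 [175 178 175 173 174 123 102  99  83  80 175 177 176 176 175 178]
 [176 176 178 176 175 120  97 102  84  79 172 175 174 173 175 174]
 [174 176 177 177 170 115  96  99  84  80 151 176 175 173 174 173]
 [173 174 175 159  68  89  98 100  86  81  47  72 168 177 176 175]
 [181 177 174  82  78  82  96  98  83  75  46  47 117 178 176 175]
 [176 176 167  70  76  79  75  82  78  53  55  47  72 176 1
[... 2964 characters left out ...]
63  60  52
   44  55  67  58  56  73 116 115]
 [115 108  64  68  75  77  78  69  61  54  56  57  45  56  51  45  43  45
   58  64  61  46  52  89 118 114]
 [119 114  68  74  75  71  67  71  60  49  48  45  37  37  48  51  59  61
   63  59  48  64  84 117 117 113]
 [ 93  86  61  61  44  45  60  59  73  72  62  73  64  69  59  65  65  65
   59  52  67  67  89 117 115 112]
 [ 48  49  46  53  56  61  55  53  61  72  73  72  66  72  72  63  63  46
   63  72  69  84 111 114 117 116]
 [ 61  67  70  71  74  73  72  68  58  53  54  53  46  48  50  59  59  68
   71  73  70  86 118 116 113 115]
 [ 75  73  72  73  71  73  74  73  70  67  68  73  68  70  72  71  73  77
   72  71  85 114 116 112 114 117]]
```

>>> drive_tool --moves '[[[0, 0, 0], [0.055, 0.02, 0], 0.015], [[0, 0, 0], [0.055, 0.02, 0], 0.015], [[0, 0, 0], [0.055, 0.02, 0], 0.015], [[0, 0, 0], [0.055, 0.02, 0], 0.015], [[0, 0, 0], [0.036, 0.013, 0], 0.015]]'

```text
time: 9.93
eef_pos: [0.5667, -0.0444, 0.1951]
tcp_rot: [0.682, 0.731, -0.0, -0.001]
contact_force: [-0.3, -0.8, -4.0]
opening: 0.268
finger_force: 59.4
```

>>> drive_tool --moves '[[[0, 0, -0.16], [0, 0, 0], 0.015], [[0, 0, -0.16], [0, 0, 0], 0.015], [[0, 0, -0.16], [0, 0, 0], 0.015], [[0, 0, -0.16], [0, 0, 0], 0.015], [[0, 0, -0.16], [0, 0, 0], 0.015]]'

```text
time: 10.55
eef_pos: [0.5663, -0.0469, 0.1949]
tcp_rot: [0.342, 0.94, -0.0, -0.001]
contact_force: [0.1, 0.4, -4.0]
opening: 0.272
finger_force: 59.6
```

```bash
python3 -c "
from h import *
to([.566,-.0445,.16],.873);s=ctrl.get_state();print(s['wrist_torque'],s['finger_force'])
S=shot('side','s6');W=shot('wrist','w6')
g=cv2.cvtColor(S['image'],cv2.COLOR_RGB2GRAY);print(g[150:206:2,286:330:2])
"
```

```text
t 10.55 pos [ 0.5663 -0.0469  0.1949] yaw 0.8723 turn [-0.0007 -0.0015 -0.0007] shift [0.0017 0.0017 0.0349] F [ 0.09  0.42 -3.99] q [-0.26  0.07  1.86 -0.    1.22 -1.13] 0.2719753372283516
[ 0.04562669 -0.01415464 -0.01183143] 59.561235308647156
[[ 32 186 189 189 122  46  52  56  55  45  47  46  43  42  34  42 103 186
  184 181 183 181]
 [ 40 150 180 190 118  53  48  50  52  52  44  43  42  41  41  41  91 186
  186 189 185 187]
 [ 62  39  62  98  80  53  53  53  56  50  52  43  40  39  36  41  90 188
  187 183 184 186]
 [ 55  54  71  62  56  51  49  52  48  49  51  40  45  47  42  40  90 187
  186 183 182 184]
 [151  75  53  55  56  51  51  49  52  46  46  45  34  40  44  40  86 187
  187 188 185 184]
 [186 185 183 106  67  51  50  51  49  51  54  44  43  38  41  39  86 187
  187 185 182 123]
 [188 189 187 192 148  52  48  51  53  45  52  41  42  40  44  38  89 190
  185 180 144 124]
 [187 186 188 187 146  46  50  47  51  51  49  39  41  45  41  39 114 186
  124 116 108  91]
 [187 183 185 187 175 101  53  46  51  50  48  42  47  39  67 128 181 172
  117 119 117  94]
 [147 143 138 16
[... 1051 characters left out ...]
0  87  82 132 155 159 156 154
  153 152 153 154]
 [176 171 179 178 178 177 163  68  94  96  99  85  78  48  72 168 178 175
  176 176 173 176]
 [178 170 179 179 179 175  83  79  83 101 102  86  77  47  44 119 175 177
  180 175 175 173]
 [180 176 177 180 176 167  70  76  73  75  82  80  49  53  43  70 174 174
  173 173 176 174]
 [178 179 177 176 176 151  92  66  73  76  76  79  74  60  44  87 174 176
  177 175 174 176]
 [154 160 178 178 177 147 117 117  73  61  51  49  53  63  83  78 176 177
  173 177 169 173]
 [154 152 156 172 178 154  96  96 102 114 119 113  96  79  75  79 176 174
  178 178 175 174]
 [152 151 152 158 177 173  94  95  91  87  83  78  79  83  82  73 174 175
  177 175 174 174]]
```

>>> drive_tool --moves '[[[0, 0, 0], [0.0025, 0.001, 0.006], 0.015], [[0, 0, 0], [0, 0, 0.008], 0.015], [[0, 0, 0], [0, 0, 0.008], 0.015], [[0, 0, 0], [0, 0, 0.004], 0.015], [[0, 0, 0], [0, 0, 0], 0.015]]' --grip_force 60

```text
time: 11.28
eef_pos: [0.5651, -0.0446, 0.1693]
tcp_rot: [0.345, 0.939, -0.0, -0.001]
contact_force: [-0.2, -0.5, -4.5]
opening: 0.271
finger_force: 59.6
```

>>> drive_tool --moves '[[[0, 0, 0], [0, 0, 0.003], 0.015], [[0, 0, 0], [0, 0, 0.003], 0.015], [[0, 0, 0], [0, 0, 0.002], 0.015]]'

```text
time: 11.65
eef_pos: [0.5654, -0.0446, 0.1617]
tcp_rot: [0.345, 0.939, -0.0, -0.0]
contact_force: [-0.0, -0.2, -5.0]
opening: 0.271
finger_force: 59.6
```

>>> drive_tool --moves '[[[0, 0, 0], [0, 0, 0.002], 0.015], [[0, 0, 0], [0, 0, 0.002], 0.015], [[0, 0, 0], [0, 0, 0], 0.015]]'

```text
time: 12.02
eef_pos: [0.5653, -0.0446, 0.1577]
tcp_rot: [0.345, 0.939, -0.0, -0.0]
contact_force: [-0.6, -0.5, -3.9]
opening: 0.275
finger_force: 59.6
```

>>> drive_tool --moves '[[[0, 0, 0], [0, 0, 0.002], 0.015], [[0, 0, 0], [0, 0, 0.002], 0.015], [[0, 0, 0], [0, 0, 0], 0.015]]'

```text
time: 12.4
eef_pos: [0.5652, -0.0446, 0.1536]
tcp_rot: [0.345, 0.939, -0.0, -0.0]
contact_force: [-0.6, 0.3, -3.3]
opening: 0.273
finger_force: 59.6
```

>>> drive_tool --moves '[[[0, 0, 0], [0, 0, 0.002], 0.015], [[0, 0, 0], [0, 0, 0.002], 0.015], [[0, 0, 0], [0, 0, 0], 0.015]]'

```text
time: 12.78
eef_pos: [0.5652, -0.0446, 0.1496]
tcp_rot: [0.345, 0.939, -0.0, -0.0]
contact_force: [0.1, 0.1, -3.9]
opening: 0.267
finger_force: 59.6
```

>>> drive_tool --moves '[[[0, 0, 0], [0, 0, 0.002], 0.015], [[0, 0, 0], [0, 0, 0.002], 0.015], [[0, 0, 0], [0, 0, 0], 0.015]]'

```text
time: 13.15
eef_pos: [0.5656, -0.0445, 0.1459]
tcp_rot: [0.345, 0.939, 0.0, 0.0]
contact_force: [-0.2, 0.6, -3.8]
opening: 0.268
finger_force: 59.7
```

>>> drive_tool --moves '[[[0, 0, 0], [0, 0, 0.0015], 0.015], [[0, 0, 0], [0, 0, 0.0015], 0.015], [[0, 0, 0], [0, 0, 0], 0.015]]'

```text
time: 13.52
eef_pos: [0.5658, -0.0444, 0.1429]
tcp_rot: [0.345, 0.939, 0.0, 0.0]
contact_force: [1.5, 1.7, -3.7]
opening: 0.271
finger_force: 59.6
```

>>> drive_tool --moves '[[[0, 0, 0], [0, 0.0008, 0.0], 0.015], [[0, 0, 0], [0, 0, 0.001], 0.015], [[0, 0, 0], [0, 0, 0.001], 0.015], [[0, 0, 0], [0, 0, 0.0], 0.015]]'

```text
time: 14.02
eef_pos: [0.5658, -0.044, 0.1407]
tcp_rot: [0.345, 0.939, -0.0, -0.0]
contact_force: [1.4, 0.5, -3.4]
opening: 0.271
finger_force: 59.6
```

>>> drive_tool --moves '[[[0, 0, 0], [0, 0, 0.001], 0.015], [[0, 0, 0], [0, 0, 0.001], 0.015], [[0, 0, 0], [0, 0, 0], 0.015]]'

```text
time: 14.4
eef_pos: [0.5658, -0.0441, 0.1387]
tcp_rot: [0.345, 0.939, -0.0, -0.0]
contact_force: [0.7, 0.8, -4.6]
opening: 0.277
finger_force: 59.6
```

```bash
python3 -c "
from h import *
to([.566,-.0445,.14],.873);s=ctrl.get_state();print(s['wrist_torque'],s['finger_force'])
"
```

```text
t 14.4 pos [ 0.5658 -0.0441  0.1387] yaw 0.867 turn [-0.0002 -0.0002 -0.006 ] shift [-0.0004 -0.0002 -0.0013] F [ 0.73  0.75 -4.58] q [-0.26  0.12  1.9  -0.    1.12 -1.12] 0.2767433593611079
[ 0.24202611 -0.20708923  0.00583821] 59.626033902168274
```

>>> drive_tool --moves '[[[0, 0, 0], [0, 0.0005, 0.0015], 0.015], [[0, 0, 0], [0, 0, 0.0015], 0.015], [[0, 0, 0], [0, 0, 0], 0.015]]'

```text
time: 14.78
eef_pos: [0.566, -0.0438, 0.1356]
tcp_rot: [0.345, 0.939, -0.0, -0.0]
contact_force: [-1.3, -0.0, -4.2]
opening: 0.269
finger_force: 59.6
```

>>> drive_tool --moves '[[[0, 0, 0], [0, 0, 0.0015], 0.015], [[0, 0, 0], [0, 0, 0.0015], 0.015], [[0, 0, 0], [0, 0, 0], 0.015]]'

```text
time: 15.15
eef_pos: [0.5661, -0.0437, 0.1327]
tcp_rot: [0.345, 0.939, -0.0, -0.0]
contact_force: [-1.1, 0.3, -4.5]
opening: 0.272
finger_force: 59.6
```

>>> drive_tool --moves '[[[0, 0, 0], [0, 0, 0.002], 0.015], [[0, 0, 0], [0, 0, 0.002], 0.015], [[0, 0, 0], [0, 0, 0], 0.015]]'

```text
time: 15.52
eef_pos: [0.5661, -0.0437, 0.1286]
tcp_rot: [0.345, 0.939, -0.0, -0.0]
contact_force: [-0.0, -0.4, -4.8]
opening: 0.271
finger_force: 59.6
```

>>> drive_tool --moves '[[[0, 0, 0], [0, 0, 0.002], 0.015], [[0, 0, 0], [0, 0, 0.002], 0.015], [[0, 0, 0], [0, 0, 0], 0.015]]'

```text
time: 15.9
eef_pos: [0.5661, -0.0437, 0.1246]
tcp_rot: [0.345, 0.939, -0.0, -0.0]
contact_force: [0.5, 0.3, -3.7]
opening: 0.275
finger_force: 59.6
```

>>> drive_tool --moves '[[[0, 0, 0], [0, 0, 0.002], 0.015], [[0, 0, 0], [0, 0, 0.002], 0.015], [[0, 0, 0], [0, 0, 0.002], 0.015], [[0, 0, 0], [0, 0, 0], 0.015]]'

```text
time: 16.4
eef_pos: [0.5661, -0.0437, 0.1187]
tcp_rot: [0.345, 0.939, -0.0, -0.0]
contact_force: [0.7, 0.1, -4.5]
opening: 0.267
finger_force: 59.6
```

>>> drive_tool --moves '[[[0, 0, 0], [0, 0, 0.001], 0.015], [[0, 0, 0], [0, 0, 0.001], 0.015], [[0, 0, 0], [0, 0, 0], 0.015]]'

```text
time: 16.77
eef_pos: [0.5662, -0.0436, 0.1168]
tcp_rot: [0.345, 0.939, -0.0, -0.0]
contact_force: [0.1, 1.0, -4.3]
opening: 0.274
finger_force: 59.6
```

>>> drive_tool --moves '[[[0, 0, 0], [0, 0, 0.001], 0.015], [[0, 0, 0], [0, 0, 0.001], 0.015], [[0, 0, 0], [0, 0, 0], 0.015]]'

```text
time: 17.15
eef_pos: [0.5663, -0.0437, 0.1149]
tcp_rot: [0.345, 0.939, 0.0, 0.0]
contact_force: [0.1, 1.5, -4.2]
opening: 0.277
finger_force: 59.7
```

>>> drive_tool --moves '[[[0, 0, 0], [0, 0, 0.001], 0.015], [[0, 0, 0], [0, 0, 0.001], 0.015], [[0, 0, 0], [0, 0, 0], 0.015]]'

```text
time: 17.52
eef_pos: [0.5664, -0.0437, 0.1148]
tcp_rot: [0.345, 0.939, -0.0, -0.0]
contact_force: [-4.9, 1.0, 4.8]
opening: 0.27
finger_force: 61.0
```

>>> drive_tool --moves '[[[0, 0, 0], [0, 0, -0.001], 0.015], [[0, 0, 0], [0, 0, 0], 0.05], [[0, 0, 0], [0, 0, 0], 0.05], [[0, 0, 0], [0, 0, 0], 0.05], [[0, 0, 0], [0, 0, -0.02], 0.05]]' --grip_force 20

```text
time: 18.15
eef_pos: [0.5649, -0.0434, 0.1326]
tcp_rot: [0.345, 0.939, -0.0, -0.002]
contact_force: [0.7, 0.1, 0.8]
opening: 0.588
finger_force: 0.0
```

>>> drive_tool --moves '[[[0, 0, 0], [0, 0, -0.02], 0.05], [[0, 0, 0], [-0.025, 0, -0.01], 0.05], [[0, 0, 0], [-0.025, 0, -0.005], 0.05], [[0, 0, 0], [-0.023, 0, 0], 0.05], [[0, 0, 0], [0, 0, 0], 0.05]]'

```text
time: 18.77
eef_pos: [0.6233, -0.092, 0.171]
tcp_rot: [0.345, 0.939, 0.0, 0.001]
contact_force: [0.3, -0.0, 0.5]
opening: 0.584
finger_force: 0.0
```

```bash
python3 -c "
from h import *
to([.566,-.0437,.17],.867)
W=shot('wrist','w7');S=shot('side','s7');T=shot('top','t7')
g=cv2.cvtColor(W['image'],cv2.COLOR_RGB2GRAY)
m=(g<34).astype(np.uint8);m[:, :270]=0;m[:,365:]=0
n,l,st,ce=cv2.connectedComponentsWithStats(m)
for i in range(1,n):
  if st[i,4]>60: print(st[i],ce[i])
print(proj(W,ctrl.get_state()['eef_pos']-[0,0,.02]),proj(W,[.6225,-.0915,.148]),proj(W,[.565,-.043,.163]))
f=lambda im,u,v,w,h,W,H:cv2.resize(np.clip(im[v:v+h,u:u+w,::-1]*2.0,0,255).astype(np.uint8),(W,H),interpolation=cv2.INTER_CUBIC)
a=f(W['image'],240,160,160,200,480,600)
b=np.vstack([f(S['image'],270,200,100,96,312,300),f(T['image'],210,180,80,77,312,300)])
cv2.imwrite('pics/c7.png',np.hstack([a,b]))
"
```

```text
t 18.775 pos [ 0.6233 -0.092   0.171 ] yaw 0.8659 turn [ 0.0011  0.0028 -0.0011] shift [ 0.0749 -0.0003  0.0008] F [ 0.33 -0.04  0.53] q [-0.31  0.22  1.73 -0.    1.19 -1.17] 0.5840554909652188
[306 190  29  48 707] [318.54738331 207.61951909]
[ 270  357   95   43 3721] [316.98763773 379.64928783]
[316.26189652 223.83412385] [315.93129239 224.84999605] [315.52132622 109.47338499]
```

View pics/c7.png

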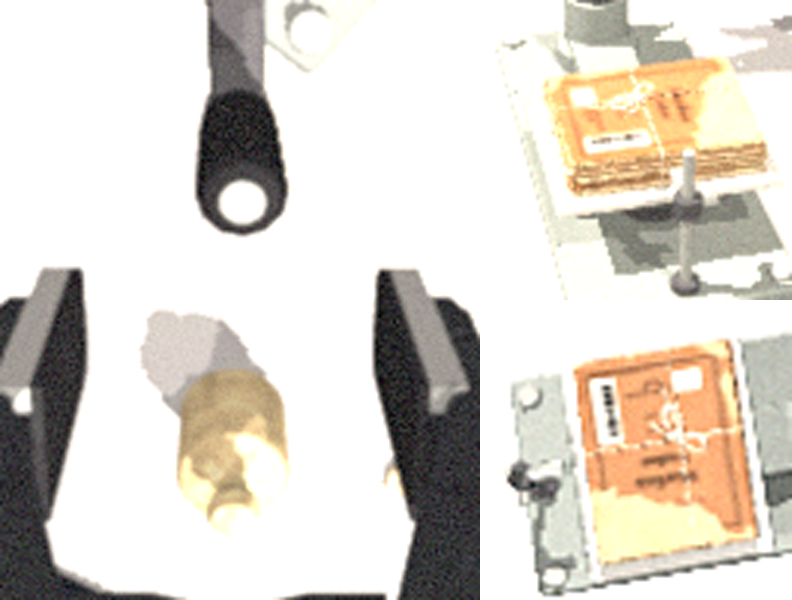

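>>> drive_tool --moves '[[[0, 0, 0], [-0.001, 0.0026, 0.02], 0.05], [[0, 0, 0], [0, 0, 0.025], 0.05], [[0, 0, 0], [0, 0, 0.02], 0.05], [[0, 0, 0], [0, 0, 0.012], 0.05], [[0, 0, 0], [0, 0, 0.006], 0.05]]'

```text
time: 19.55
eef_pos: [0.6239, -0.0893, 0.0848]
tcp_rot: [0.345, 0.939, -0.0, -0.001]
contact_force: [0.3, 0.1, -0.2]
opening: 0.587
finger_force: 0.0
```

>>> drive_tool --moves '[[[0, 0, 0], [0, 0, 0], 0.015], [[0, 0, 0], [0, 0, 0], 0.015], [[0, 0, 0], [0, 0, 0], 0.015], [[0, 0, 0], [0, 0, 0], 0.015], [[0, 0, 0], [0, 0, 0], 0.015]]' --grip_force 20

```text
time: 20.18
eef_pos: [0.6249, -0.0898, 0.0866]
tcp_rot: [0.345, 0.939, 0.0, 0.001]
contact_force: [0.6, -0.1, 0.8]
opening: 0.249
finger_force: 21.5
```

```bash
cat > z.py <<'E'
from h import *
# platform top & pointer: side view
S=dict(np.load('pics/s7.npz'));T=dict(np.load('pics/t7.npz'))
# side crop scale 3.12 origin (270,200), top crop scale 3.9 origin (210,180)
sp=lambda u,v:(270+(u-480)/3.12,200+v/3.12); tp=lambda u,v:(210+(u-480)/3.9,180+(v-300)/3.9)
print('pointer collar',two(S,sp(688,200),T,tp(535,480)))
print('rod top',two(S,sp(688,152),T,tp(515,475)))
ax=np.array([.5655,-.0437]);yy=np.array([-.1564,.9877]);xx=np.array([.9877,.1564])
for z in (.065,.07):
  for sx in (1,-1):
    for sy in (1,-1):
      p=np.r_[ax+yy*(.195+sy*.0625)+xx*sx*.079,z]; print(z,sx,sy,p.round(3),'S',proj(S,p).round(1),'T',proj(T,p).round(1))
print(sp(560,212),sp(775,185),tp(570,360),tp(600,585),tp(765,545))
g=cv2.cvtColor(S['image'],cv2.COLOR_RGB2GRAY);print(g[244:276,286:366:4]); print(g[244:296,330:350])
E
python3 z.py; python3 -c "
from h import *
to([.566,-.0437,.17],.867)
print(ctrl.get_state()['wrist_torque'])"
```

```text
pointer collar [0.50937958 0.23399137 0.08006171]
rod top [0.50993612 0.23729512 0.12176189]
0.065 1 1 [0.603 0.223 0.065] S [291.1 267.5] T [230.8 192.1]
0.065 1 -1 [0.623 0.1   0.065] S [283.  233.4] T [276.3 185.3]
0.065 -1 1 [0.447 0.198 0.065] S [364.4 258.4] T [237.9 249.9]
0.065 -1 -1 [0.467 0.075 0.065] S [349.5 225.9] T [284.3 242.9]
0.07 1 1 [0.603 0.223 0.07 ] S [291.1 265.6] T [230.4 191.8]
0.07 1 -1 [0.623 0.1   0.07 ] S [282.9 231.6] T [276.1 185. ]
0.07 -1 1 [0.447 0.198 0.07 ] S [364.6 256.5] T [237.5 249.8]
0.07 -1 -1 [0.467 0.075 0.07 ] S [349.6 224.1] T [284.1 242.8]
(295.64102564102564, 267.94871794871796) (364.55128205128204, 259.2948717948718) (233.07692307692307, 195.3846153846154) (240.76923076923077, 253.0769230769231) (283.0769230769231, 242.82051282051282)
[[117 179 170 121 105 126  85 108  93 179 159 117 108 115 171 167 168 169
  156 178]
 [115 203 168 116 107  86 105 154 154 201 124  99 105 118 173 158 160 143
  140 184]
 [113 205 165 125  99 137 166 196 176 153 105 110 116 119 163 127 122  96
   89 170]
 [113 207 174 134  93 205 185 157 123 118 126 122 1
[... 2138 characters left out ...]
4  85  84
   85  82]
 [179 173 118 118 120 121  58  65  65  66  69  66  96  78  85  84  86  85
   84  87]
 [182 174 115 119 119 120  62  63  65  86  81  82  98  80  86  88  83  84
   88  84]
 [184 178 120 119 119 117  64  60  60  85  80  81  96  78  82  79  85  83
   84  81]]
[[117 115 111 ... 165 170 168]
 [ 99 103 100 ... 163 164 162]
 [110 116 117 ... 137 142 126]
 ...
 [137 114  72 ...  98  92  90]
 [142 135 119 ... 140 138 139]
 [138 138 139 ... 136 133 130]]
t 20.175 pos [ 0.6249 -0.0898  0.0866] yaw 0.8669 turn [ 0.0006  0.0013 -0.0001] shift [ 0.0746 -0.0029 -0.0835] F [ 0.62 -0.1   0.83] q [-0.3   0.31  1.78  0.    1.05 -1.17] 0.2485671506424175
[ 0.0047479  -0.06762781  0.06996339]
```

```bash
python3 -c "
from h import *
np.set_printoptions(linewidth=200,threshold=99999)
S=shot('side','s8');T=dict(np.load('pics/t7.npz'))
g=cv2.cvtColor(S['image'],cv2.COLOR_RGB2GRAY);print(g[244:296,328:352])
g=cv2.cvtColor(T['image'],cv2.COLOR_RGB2GRAY);print(g[216:236,214:240])
for z in (.128,.1,.09,.08,.07,.014): print(z,proj(S,[.5095,.235,z]),proj(S,[.511,.225,z]),proj(T,[.5095,.235,z]))
"
```

```text
[[126 118 118 118 113 117 112 114 112 109 112 142 172 177 173 171 170 169 173 168 170 175 171 174]
 [110 108 106 106 106 103 104 111 109 113 120 136 167 173 174 169 166 165 161 166 167 162 161 151]
 [114 110 113 119 118 120 118 121 122 123 127 144 162 173 169 164 149 145 130 142 144 134 119 138]
 [144 122 122 117 117 116 120 126 136 129 126 115 134 126 120 120 116 116 107  97  95  91  85  99]
 [162 119 112 101 105 115 104 142 152 152 146 101  91  83  76  82  88  90  88  82  85  85  85  85]
 [151 107 110  99 112 104  99 137 148 145 121 112  98  90  90  82  90  96 103 113 116 118 116 116]
 [105  84  87  91  85  84  92 105  99  93  87 107 110 118 114 102  92  90  84  85  77  97  93  89]
 [ 94  88  86  99 104 108 114 107  97  88  89  90  85  84  87  87  90  89  96 105  95 100  95  96]
 [113  84  95  85  77  87  97 103  96  94  88  97 102 103 101 105 102 104  88  81  78  77  86  87]
 [106  93  92 100 106 118 125 109 101  88  86  90  91  82  75  80  80  85  87  89  81  81  80  74]
 [117 117 112 154 158 155 150 112  98  86  87  92  88  79  85  81  83  75  79  82  79  81  81  95]
 [105  91 1
[... 6024 characters left out ...]
  85 118 111 109 114 111 113 115 114 101 121 174 158 127]
 [141 143 141 143 144 142 147 136 105 117 104  63  89 117 107 112 115 111 111 110 113  93 112 176 158 127]]
0.128 [337.29521893 245.54523842] [336.16694848 242.58030014] [219.33455828 224.37163   ]
0.1 [336.97195511 256.69273084] [335.86357145 253.6739208 ] [221.95638276 225.33953483]
0.09 [336.8588765  260.59215532] [335.75742971 257.55521727] [222.85932041 225.67287435]
0.08 [336.74701448 264.44962712] [335.65241993 261.39512157] [223.74545027 226.0000089 ]
0.07 [336.6363495  268.26581966] [335.54852408 265.19429233] [224.61523729 226.32111012]
0.014 [336.03787372 288.90377504] [334.98648705 285.74636123] [229.20415606 228.01521157]
```

```bash
cat > wind.py <<'E'
from h import *
import sys
def rows(c,th0,steps,r=.075,yaw=.867):
    tx=np.array([-np.sin(yaw),np.cos(yaw)])*1.0; ty=np.array([np.cos(yaw),np.sin(yaw)])
    p=lambda t:c+r*np.array([np.cos(t),np.sin(t)])
    t=np.radians(th0);acc=np.zeros(2);out=[]
    for s in steps:
        t-=np.radians(s);d=p(t)-p(np.radians(th0));D=np.array([d@tx,d@ty]);q=(D-acc).round(4);acc=acc+q;out.append(q.tolist())
    return out
if __name__=='__main__':
    R=rows(np.array([.566,-.0437]),-38,[6,9,10,10,10]+[15]*15)
    for i in range(0,len(R),5):print(R[i:i+5])
E
python3 wind.py
```

```text
[[0.0001, -0.0078], [0.0017, -0.0117], [0.0039, -0.0125], [0.0061, -0.0115], [0.008, -0.0104]]
[[0.015, -0.0125], [0.0178, -0.0082], [0.0193, -0.0034], [0.0195, 0.0018], [0.0184, 0.0067]]
[[0.016, 0.0113], [0.0125, 0.0151], [0.0082, 0.0177], [0.0034, 0.0193], [-0.0018, 0.0195]]
[[-0.0067, 0.0184], [-0.0113, 0.016], [-0.0151, 0.0125], [-0.0177, 0.0083], [-0.0193, 0.0033]]
```

>>> drive_tool --moves '[[[0, 0, 0], [0.0001, -0.0078, 0], 0.015], [[0, 0, 0], [0.0017, -0.0117, 0], 0.015], [[0, 0, 0], [0.0039, -0.0125, 0], 0.015], [[0, 0, 0], [0.0061, -0.0115, 0], 0.015], [[0, 0, 0], [0.008, -0.0104, 0], 0.015]]'

```text
time: 20.85
eef_pos: [0.5739, -0.1184, 0.0866]
tcp_rot: [0.345, 0.939, 0.0, 0.001]
contact_force: [1.8, 1.3, 6.4]
opening: 0.251
finger_force: 21.8
```

```bash
python3 -c "
from h import *
to([.566,-.0437,.0866],.867);s=ctrl.get_state();print(s['wrist_torque'],s['finger_force'])
p=s['eef_pos'][:2]-[.566,-.0437];print(np.degrees(np.arctan2(p[1],p[0])),np.hypot(*p),s['contact_force'][:2]@p/np.hypot(*p))"
```

```text
t 20.85 pos [ 0.5739 -0.1184  0.0866] yaw 0.8663 turn [ 0.0008  0.0012 -0.0007] shift [ 0.0544  0.0518 -0.    ] F [1.76 1.3  6.37] q [-0.38  0.22  1.89  0.    1.03 -1.24] 0.250710907080188
[ 0.38593738 -0.54552383 -0.02998679] 21.836952567100525
-83.95431992889398 0.07512410147085373 -1.1047761036417327
```

>>> drive_tool --moves '[[[0, 0, 0], [0.015, -0.0125, -0.001], 0.015], [[0, 0, 0], [0.0178, -0.0082, 0], 0.015], [[0, 0, 0], [0.0193, -0.0034, 0], 0.015], [[0, 0, 0], [0.0195, 0.0018, 0], 0.015], [[0, 0, 0], [0.0184, 0.0067, 0], 0.015]]'

```text
time: 21.48
eef_pos: [0.4958, -0.0714, 0.0873]
tcp_rot: [0.345, 0.939, 0.0, 0.002]
contact_force: [7.0, 1.6, 1.1]
opening: 0.249
finger_force: 21.9
```

```bash
cat > st.py <<'E'
from h import *
s=ctrl.get_state();print(s['time'],s['wrist_torque'],s['contact_force'])
p=s['eef_pos'][:2]-[.566,-.0437];print(s['eef_pos'],np.degrees(np.arctan2(p[1],p[0])),np.hypot(*p),s['contact_force'][:2]@p/np.hypot(*p),s['qpos'].round(2))
E
python3 st.py
```

```text
21.475 [ 0.19791219 -1.63982785 -0.02789453] [6.9547368  1.57335691 1.07489996]
[ 0.49582288 -0.07135842  0.08728571] -158.48945753097712 0.07543087506719276 -7.0472467712646845 [-0.35  0.04  2.1   0.    1.   -1.21]
```

>>> drive_tool --moves '[[[0, 0, 0], [0.0149, 0.0121, 0], 0.015], [[0, 0, 0], [0.0125, 0.0151, 0], 0.015], [[0, 0, 0], [0.0082, 0.0177, 0], 0.015], [[0, 0, 0], [0.0034, 0.0193, 0], 0.015], [[0, 0, 0], [-0.0018, 0.0195, 0], 0.015]]'

```text
time: 22.1
eef_pos: [0.5203, 0.0169, 0.0868]
tcp_rot: [0.344, 0.939, -0.002, -0.002]
contact_force: [0.1, -4.7, 5.3]
opening: 0.248
finger_force: 21.6
```

```bash
sed -i 's/\[.566,-.0437\]/[.5672,-.0434]/' st.py; python3 st.py
```

```text
22.1 [-0.9804491  -0.20493593  0.06275392] [ 0.14425919 -4.66895802  5.25222729]
[0.5202538  0.01692559 0.08676137] 127.89054601904985 0.07644032098237205 -3.773271158791348 [-0.16  0.09  2.05 -0.    1.01 -1.03]
```

>>> drive_tool --moves '[[[0, 0, 0], [-0.0072, 0.0179, -0.001], 0.015], [[0, 0, 0], [-0.0113, 0.016, 0], 0.015], [[0, 0, 0], [-0.0151, 0.0125, 0], 0.015], [[0, 0, 0], [-0.0177, 0.0083, 0], 0.015], [[0, 0, 0], [-0.0097, 0.0018, 0], 0.015]]'

```text
time: 22.72
eef_pos: [0.6035, 0.0214, 0.087]
tcp_rot: [0.344, 0.939, 0.0, -0.003]
contact_force: [0.4, 3.4, 5.0]
opening: 0.251
finger_force: 21.7
```

>>> drive_tool --moves '[[[0, 0, 0], [0, 0, 0], 0.015], [[0, 0, 0], [0, 0, 0], 0.015]]'

```text
time: 22.98
eef_pos: [0.6042, 0.0209, 0.0876]
tcp_rot: [0.345, 0.939, 0.001, -0.0]
contact_force: [1.7, 3.7, 2.4]
opening: 0.251
finger_force: 21.4
```

```bash
python3 st.py; python3 - <<'E'
from h import *
S=shot('side','s9')
c=ctrl.read_camera('wrist');R=np.array(c['R']);C=-R.T@np.array(c['t']);s=ctrl.get_state();q=Ro.from_quat(s['tcp_rot'])
print('cam in tool',q.inv().apply(C-s['eef_pos']),'axis in tool',q.inv().apply(R[2]),'right',q.inv().apply(R[0]))
E
```

```text
22.975 [ 0.5495666  -0.25197098 -0.00762168] [1.66470331 3.70294714 2.41473853]
[0.60415632 0.02089947 0.08758184] 60.11173149896904 0.07416327371774858 4.039989409770807 [-0.13  0.26  1.85  0.    1.04 -1.  ]
cam in tool [ 0.08281124 -0.00032214 -0.16463581] axis in tool [-0.32224436  0.00141295  0.94665547] right [ 0.00118588  0.9999987  -0.0010889 ]
```

>>> drive_tool --moves '[[[0, 0, 0], [0, 0, 0], 0.05], [[0, 0, 0], [0, 0, 0], 0.05], [[0, 0, 0], [0, 0, -0.02], 0.05], [[0, 0, 0], [0, 0, -0.04], 0.05], [[0, 0, 0], [0, 0, -0.03], 0.05]]'

```text
time: 23.7
eef_pos: [0.6051, 0.0196, 0.1812]
tcp_rot: [0.345, 0.939, 0.0, 0.001]
contact_force: [1.0, -0.2, 0.5]
opening: 0.585
finger_force: 0.0
```

```bash
python3 -c "
from h import *
to([.566,.225,.165],.867);to([.543,.374,.165],.867)"
```

```text
t 23.7 pos [0.6051 0.0196 0.1812] yaw 0.8668 turn [ 0.001   0.0024 -0.0002] shift [0.1628 0.1312 0.0159] F [ 0.98 -0.16  0.52] q [-0.13  0.16  1.78 -0.    1.2  -1.  ] 0.5853048987546421
t 23.7 pos [0.6051 0.0196 0.1812] yaw 0.8668 turn [ 0.001   0.0024 -0.0002] shift [0.2768 0.2299 0.0157] F [ 0.98 -0.16  0.52] q [-0.13  0.16  1.78 -0.    1.2  -1.  ] 0.5853048987546421
```

>>> drive_tool --moves '[[[0, 0, 0], [0.041, 0.033, 0], 0.05], [[0, 0, 0], [0.041, 0.033, 0], 0.05], [[0, 0, 0], [0.041, 0.033, 0], 0.05], [[0, 0, 0], [0.04, 0.032, 0.0], 0.05], [[0, 0, 0], [0, 0, 0], 0.05]]'

```text
time: 24.32
eef_pos: [0.5643, 0.2282, 0.1795]
tcp_rot: [0.342, 0.94, 0.0, 0.001]
contact_force: [-0.3, -0.9, -0.3]
opening: 0.585
finger_force: 0.0
```

>>> drive_tool --moves '[[[0, 0, 0], [0, 0, 0], 0.05], [[0, 0, 0], [0, 0, 0], 0.05]]'

```text
time: 24.58
eef_pos: [0.5655, 0.224, 0.1784]
tcp_rot: [0.345, 0.938, -0.0, 0.0]
contact_force: [-0.3, 0.2, 0.4]
opening: 0.586
finger_force: 0.0
```

```bash
python3 -c "
from h import *
c=shot('wrist','wA');to([.543,.374,.165],.867)
print(proj(c,[.511,.235,.128]),proj(c,[.511,.235,.087]),proj(c,[.516,.21,.087]))"
```

```text
t 24.625 pos [0.5655 0.224  0.1782] yaw 0.8651 turn [ 0.      0.0004 -0.0019] shift [0.1145 0.0996 0.0132] F [ 0.28  0.39 -0.15] q [ 0.21  0.17  1.78 -0.    1.2  -0.65] 0.5848108519919202
[278.1011381 147.4726734] [283.86673905 139.65758107] [266.24438353 163.20426023]
```

>>> drive_tool --moves '[[[0, 0, 0], [0.038, 0.033, 0], 0.05], [[0, 0, 0], [0.038, 0.033, 0], 0.05], [[0, 0, 0], [0.038, 0.033, 0], 0.05], [[0, 0, 0], [0, 0, 0], 0.05], [[0, 0, 0], [0, 0, 0], 0.05]]'

```text
time: 25.25
eef_pos: [0.5426, 0.3735, 0.1777]
tcp_rot: [0.345, 0.939, -0.0, 0.0]
contact_force: [-0.2, -1.2, 0.4]
opening: 0.587
finger_force: 0.0
```

>>> drive_tool --moves '[[[0, 0, 0], [0, 0, 0], 0.05], [[0, 0, 0], [0, 0, 0], 0.05]]'

```text
time: 25.5
eef_pos: [0.5427, 0.3733, 0.178]
tcp_rot: [0.346, 0.938, -0.0, 0.0]
contact_force: [0.7, -0.5, 0.8]
opening: 0.587
finger_force: 0.0
```

```bash
python3 - <<'E'
from h import *
c=shot('wrist','wB')
np.set_printoptions(linewidth=250,threshold=99999)
for n in 'AB':
    c=dict(np.load(f'pics/w{n}.npz'));g=cv2.cvtColor(c['image'],cv2.COLOR_RGB2GRAY)
    p=proj(c,[.511,.235,.128]);q=proj(c,[.514,.22,.085]);print(n,p,proj(c,[.511,.235,.087]),proj(c,[.516,.21,.087]))
    u,v=q.astype(int);print(u-26,v-26);print(g[v-26:v+26,u-26:u+28])
E
```

```text
A [278.1011381 147.4726734] [283.86673905 139.65758107] [266.24438353 163.20426023]
247 127
[[ 82  83  85  82  81  86  82  83  84  84  80  84  81  85  85  82  86  83  84  85  83  83  83  85  94 105 123 123 115 108 110 119 124 112  81  58  51  52  56  50  54  56  50  52  50  64  74  75  79  79  77  75  76  66]
 [ 85  83  81  83  85  83  83  84  85  83  81  88  82  84  85  82  87  81  84  82  83  82  86  84  82  94 109 124 127 118 105  94  91  84  66  54  52  46  51  51  56  47  56  51  53  67  76  78  80  76  78  78  78  72]
 [ 83  88  85  87  85  82  81  84  86  85  83  83  83  82  84  80  82  81  84  85  86  87  83  81  85  85  92 110 124 127 118 100  84  70  67  65  53  56  49  53  50  57  53  58  58  69  73  78  76  75  77  77  78  78]
 [ 88  84  88  85  81  86  85  86  84  80  86  82  85  84  83  82  84  83  83  84  83  86  85  86  84  79  85  92 110 127 124 119 105  81  73  70  67  55  54  53  56  59  67  67  68  70  73  74  74  75  75  76  78  80]
 [ 84  85  85  85  85  85  86  82  83  82  84  81  84  84  87  84  83  84  83  83  82  85  80  81  86  81  82  83  94 107 115 114 10
[... 21161 characters left out ...]
3 172 170 167 161 150 138 118 106  91  83]
 [ 72  74  84  94  93  87  79  64  56  60  71  85  90  93  93  94  94  91  78  76  67  61  58  61  60  63  75  90  96 102  95  85  78  83  96 101 112 110 112 124 148 167 170 175 173 173 171 170 167 160 145 133 111  99]
 [ 69  69  68  74  89  98  95  79  62  52  55  70  78  84  83  86  95  92  90  82  69  67  61  61  63  63  61  74  83  98 102  95  79  75  76  91  99 106 108 115 123 132 149 168 176 173 171 172 170 168 162 156 142 125]
 [ 71  64  63  63  70  85  90  94  86  70  60  53  64  69  78  87  92  88  86  85  78  63  56  56  55  63  59  60  67  76  91  92  89  89  87  80  81  89  99 106 108 113 125 151 168 173 176 173 172 172 170 166 159 148]]
```

```bash
python3 - <<'E'
from h import *
A=dict(np.load('pics/wA.npz'));B=dict(np.load('pics/wB.npz'))
r=ray(B,171.7,280.3,.128);print('rod',r,'A idx',proj(A,r)-[247,127])
yy=np.array([-.1564,.9877,0]);xx=np.array([.9877,.1564,0])
for z in (.128,.09,.085,.08,.075,.014):
    q=np.r_[r[:2],z]
    print(z,'A',[(proj(A,q-yy*d)-[247,127]).round(1).tolist() for d in(0,.01,.02)],'B',[(proj(B,q-yy*d)-[151,243]).round(1).tolist() for d in(0,.01,.02)])
print('tip as rod?',two(A,(270.7,160.8),B,(171.7,280.3)))
# platform edge line: intersect ray A at edge points w/ candidate heights, compare B edge
for z in (.078,.08,.082,.084,.086):
    L=lambda c,pts:np.array([(ray(c,*p,z)[:2]@yy[:2]) for p in pts]).round(4)
    a=[(247+1.2,147),(247+6.3,151),(247+11.5,155),(247+32.4,171),(247+39,175)]
    print(z,'edgeA',L(A,a),'x',np.array([ray(A,*p,z)[:2]@xx[:2] for p in a]).round(3))
E
```

```text
rod [0.5116923  0.24354678 0.128     ] A idx [40.70831569 13.33854443]
0.128 A [[40.7, 13.3], [31.9, 24.1], [23.2, 34.6]] B [[20.7, 37.3], [14.3, 45.2], [8.0, 52.9]]
0.09 A [[44.8, 7.0], [37.2, 16.3], [29.7, 25.4]] B [[38.9, 14.1], [33.1, 21.2], [27.4, 28.2]]
0.085 A [[45.2, 6.3], [37.7, 15.4], [30.4, 24.4]] B [[40.9, 11.5], [35.2, 18.5], [29.6, 25.4]]
0.08 A [[45.6, 5.6], [38.3, 14.6], [31.1, 23.4]] B [[42.9, 9.0], [37.3, 15.9], [31.7, 22.6]]
0.075 A [[46.1, 5.0], [38.8, 13.8], [31.8, 22.4]] B [[44.8, 6.5], [39.3, 13.3], [33.8, 20.0]]
0.014 A [[50.1, -1.4], [44.2, 5.9], [38.3, 13.0]] B [[64.2, -18.2], [59.4, -12.3], [54.7, -6.5]]
tip as rod? [0.51640726 0.2166987  0.09654425]
0.078 edgeA [0.1254 0.1255 0.1257 0.1263 0.1273] x [0.522 0.527 0.533 0.556 0.563]
0.08 edgeA [0.126  0.1261 0.1262 0.1269 0.1278] x [0.522 0.527 0.533 0.556 0.563]
0.082 edgeA [0.1265 0.1266 0.1267 0.1274 0.1284] x [0.522 0.528 0.533 0.556 0.562]
0.084 edgeA [0.127  0.1271 0.1273 0.1279 0.1289] x [0.522 0.528 0.533 0.556 0.562]
0.086 edgeA [0.1275 0.1276 0.1278 0.1284 0.1294] x [0.522 0.528 0.533 0.555 0.562]
```

>>> drive_tool --moves '[[[0, 0, 0], [-0.055, 0.013, 0], 0.05], [[0, 0, 0], [-0.055, 0.013, 0], 0.05], [[0, 0, 0], [-0.055, 0.013, 0], 0.05], [[0, 0, 0], [-0.054, 0.013, 0], 0.05], [[0, 0, 0], [0, 0, 0], 0.05]]'

```text
time: 26.18
eef_pos: [0.7456, 0.2685, 0.1763]
tcp_rot: [0.347, 0.938, -0.001, -0.0]
contact_force: [0.1, -0.6, -0.6]
opening: 0.581
finger_force: 0.0
```

>>> drive_tool --moves '[[[0, 0, 0], [0, 0, 0], 0.05], [[0, 0, 0], [0, 0, 0], 0.05]]'

```text
time: 26.42
eef_pos: [0.7418, 0.2735, 0.1784]
tcp_rot: [0.344, 0.939, 0.0, -0.0]
contact_force: [0.3, 0.1, 0.3]
opening: 0.586
finger_force: 0.0
```

```bash
python3 - <<'E'
from h import *
c=shot('wrist','wC');to([.6,0,.18],.867)
np.set_printoptions(linewidth=250,threshold=99999)
g=cv2.cvtColor(c['image'],cv2.COLOR_RGB2GRAY)
rod=np.array([.5117,.2435]);yy=np.array([-.1564,.9877])
for z in(.128,.09,.08,.014):print(z,[proj(c,np.r_[rod-yy*d,z]).round(1).tolist() for d in(0,.03)])
u,v=proj(c,np.r_[rod-yy*.025,.087]).astype(int);print(u-24,v-22);print(g[v-22:v+22,u-24:u+26])
E
```

```text
t 26.475 pos [0.7418 0.2736 0.1785] yaw 0.8685 turn [0.0003 0.     0.0015] shift [-0.0686 -0.3005 -0.0015] F [0.15 0.39 0.04] q [ 0.23  0.56  1.27  0.    1.31 -0.64] 0.5847800981749044
0.128 [[27.5, -34.3], [7.0, 9.6]]
0.09 [[75.5, -12.4], [56.8, 23.7]]
0.08 [[85.6, -7.8], [67.3, 26.7]]
0.014 [[135.6, 14.9], [120.0, 41.5]]
39 -4
[]
```

>>> drive_tool --moves '[[[0, 0, 0], [0.04, -0.01, 0], 0.05], [[0, 0, 0], [0.04, -0.01, 0], 0.05], [[0, 0, 0], [0, 0, 0], 0.05], [[0, 0, 0], [0, 0, 0], 0.05], [[0, 0, 0], [0, 0, 0], 0.05]]'

```text
time: 27.1
eef_pos: [0.6697, 0.3086, 0.1783]
tcp_rot: [0.345, 0.939, 0.0, 0.0]
contact_force: [-0.9, -0.2, 0.1]
opening: 0.582
finger_force: 0.0
```

```bash
python3 - <<'E'
from h import *
c=shot('wrist','wC');to([.6,0,.18],.867)
np.set_printoptions(linewidth=250,threshold=99999)
g=cv2.cvtColor(c['image'],cv2.COLOR_RGB2GRAY)
rod=np.array([.5117,.2435]);yy=np.array([-.1564,.9877])
for z in(.128,.09,.08,.014):print(z,[proj(c,np.r_[rod-yy*d,z]).round(1).tolist() for d in(0,.03)])
u,v=proj(c,np.r_[rod-yy*.025,.087]).astype(int);u0=max(u-30,0);v0=max(v-28,0);print(u0,v0);print(g[v0:v0+54,u0:u0+56])
E
```

```text
t 27.15 pos [0.6697 0.3085 0.1781] yaw 0.8662 turn [ 0.0004  0.0005 -0.0008] shift [-0.1467 -0.2802 -0.002 ] F [-0.06 -0.15  0.66] q [ 0.29  0.44  1.43 -0.    1.27 -0.57] 0.5860103288421065
0.128 [[91.5, 103.5], [71.3, 137.6]]
0.09 [[125.0, 102.4], [106.7, 131.6]]
0.08 [[132.2, 102.2], [114.4, 130.3]]
0.014 [[168.8, 101.0], [153.7, 123.7]]
82 98
[[ 80  78  76  78  77  88 101 114 115 109 100  90  76  69  64  65  65  66  72  67  66  69  66  68  64  71  64  67  68  65  62  58  59  64  63  60  59  63  61  65  61  66  64  63  70  70  72  71  72  69  70  66  59  38  34  38]
 [ 80  80  77  82  88 104 118 124 127 121 122 118 107  95  69  61  62  64  67  59  62  66  64  63  65  62  61  64  64  61  60  63  63  64  67  62  65  65  62  64  62  62  64  65  68  69  69  71  66  72  68  69  59  47  38  41]
 [ 78  81  79  80  93 112 125 126 122 129 128 132 128 115  89  68  63  65  62  65  64  65  60  65  64  66  65  68  61  61  66  65  64  68  65  60  64  63  68  67  63  69  66  62  66  71  72  72  72  70  75  72  62  45  37  40]
 [ 77  75  80  84 100 121 125 128 124 126 129 126 134 126 110  80  69  
[... 10806 characters left out ...]
7  92  86  80  78]
 [ 86  82  75  68  59  63  67  72  77  81  78  63  68  77  81  85  95  96  96  91  80  70  67  65  71  84  89  90  88  86  86  92 104 110 112 111 110 110 124 151 172 175 177 176 174 172 173 174 168 162 148 136 120  99  87  79]
 [ 84  83  76  77  70  66  64  62  69  81  88  73  64  65  64  75  84  99 100 100  93  85  79  71  73  72  73  65  73  85  93  88  96 101 111 111 113 112 111 124 150 171 176 174 175 174 173 172 174 170 166 154 140 124 108  92]
 [ 94  85  85  83  75  69  66  63  67  67  77  84  82  73  71  73  78  85  93  91  87  86  82  71  56  58  56  57  69  83 100 100  97 100 102 105 110 113 111 111 126 150 171 178 177 170 173 171 172 172 171 168 161 147 131 113]]
```

```bash
cat > m.py <<'E'
from h import *
A,B,C=[dict(np.load(f'pics/w{n}.npz')) for n in 'ABC']
print('tip',two(A,(271,161.3),C,(106.3,131.1)),'L',two(A,(266,158.2),C,(100.8,127.2)),'R',two(A,(275.7,164.3),C,(112.7,135)))
yy=np.array([-.1564,.9877,0]);xx=np.array([.9877,.1564,0])
def edge(c,o,rows,lo,hi,f):
    g=cv2.cvtColor(c['image'],cv2.COLOR_RGB2GRAY).astype(float);P=[]
    for r in rows:
        x=cv2.GaussianBlur(g[o[1]+r][None],(1,1),0)[0]
        a,b=lo[0]+ (lo[1]-lo[0])*(r-rows[0])/(rows[-1]-rows[0]),0
        i0=int(o[0]+a-9);seg=x[i0:i0+18];t=f*seg[:4].max()+(1-f)*78
        k=np.where((seg[:-1]>=t)&(seg[1:]<t))[0]
        if len(k):k=k[-1];P.append((i0+k+(seg[k]-t)/(seg[k]-seg[k+1]),o[1]+r))
    return P
for f in (.5,.65,.8):
    E={}
    E['A']=(A,edge(A,(247,127),range(20,30),(1.2,12.8),0,f)+edge(A,(247,127),range(45,51),(34.5,42),0,f))
    E['B']=(B,edge(B,(151,243),range(19,28),(3.5,16.3),0,f)+edge(B,(151,243),range(41,48),(38.6,48.1),0,f))
    E['C']=(C,edge(C,(82,98),range(16,27),(1.6,15.9),0,f)+edge(C,(82,98),range(44,53),(41.4,52.9),0,f))
    for z in (.076,.079,.082,.085,.088):
        print(f,z,[(k,[round(float(np.polyval(np.polyfit([ray(c,*p,z)@xx for p in P],[ray(c,*p,z)@yy for p in P],1),v)),4) for v in(.525,.545,.56)],len(P)) for k,(c,P) in E.items()])
E
python3 m.py
```

```text
tip [0.51706107 0.21577123 0.09315181] L [0.51231227 0.21452432 0.09288103] R [0.52172201 0.21649248 0.09162082]
0.5 0.076 [('A', [0.125, 0.1255, 0.1259], 16), ('B', [0.1226, 0.1232, 0.1236], 16), ('C', [0.1238, 0.1244, 0.1248], 20)]
0.5 0.079 [('A', [0.1258, 0.1263, 0.1267], 16), ('B', [0.1251, 0.1257, 0.1261], 16), ('C', [0.1253, 0.1259, 0.1263], 20)]
0.5 0.082 [('A', [0.1265, 0.1271, 0.1275], 16), ('B', [0.1276, 0.1282, 0.1286], 16), ('C', [0.1269, 0.1274, 0.1279], 20)]
0.5 0.085 [('A', [0.1273, 0.1279, 0.1283], 16), ('B', [0.1302, 0.1307, 0.1311], 16), ('C', [0.1284, 0.1289, 0.1294], 20)]
0.5 0.088 [('A', [0.1281, 0.1287, 0.1291], 16), ('B', [0.1327, 0.1332, 0.1336], 16), ('C', [0.1299, 0.1305, 0.1309], 20)]
0.65 0.076 [('A', [0.1246, 0.1251, 0.1255], 16), ('B', [0.1221, 0.1226, 0.123], 16), ('C', [0.1234, 0.1239, 0.1243], 20)]
0.65 0.079 [('A', [0.1254, 0.1259, 0.1263], 16), ('B', [0.1246, 0.1251, 0.1255], 16), ('C', [0.1249, 0.1254, 0.1259], 20)]
0.65 0.082 [('A', [0.1262, 0.1267, 0.1271], 16), ('B', [0.1271, 0.1277, 0.1281], 16), ('C', [0.1264, 0.127, 0.1274], 20)]
0.65 0.085 [('A', [0.1269, 0.1275, 0.1279], 16), ('B', [0.1296, 0.1302, 0.1306], 16), ('C', [0.1279, 0.1285, 0.1289], 20)]
0.65 0.088 [('A', [0.1277, 0.1283, 0.1287], 16), ('B', [0.1322, 0.1327, 0.1331], 16), ('C', [0.1295, 0.13, 0.1304], 20)]
0.8 0.076 [('A', [0.124, 0.1246, 0.125], 16), ('B', [0.1214, 0.1219, 0.1222], 16), ('C', [0.1228, 0.1233, 0.1237], 20)]
0.8 0.079 [('A', [0.1248, 0.1254, 0.1258], 16), ('B', [0.1239, 0.1244, 0.1248], 16), ('C', [0.1243, 0.1248, 0.1252], 20)]
0.8 0.082 [('A', [0.1256, 0.1262, 0.1266], 16), ('B', [0.1265, 0.1269, 0.1273], 16), ('C', [0.1258, 0.1264, 0.1268], 20)]
0.8 0.085 [('A', [0.1264, 0.127, 0.1274], 16), ('B', [0.129, 0.1295, 0.1298], 16), ('C', [0.1274, 0.1279, 0.1283], 20)]
0.8 0.088 [('A', [0.1272, 0.1278, 0.1282], 16), ('B', [0.1315, 0.132, 0.1323], 16), ('C', [0.1289, 0.1294, 0.1298], 20)]
```

>>> drive_tool --moves '[[[0, 0, 0], [-0.0273, -0.0523, 0], 0.05], [[0, 0, 0], [-0.0273, -0.0523, 0], 0.05], [[0, 0, 0], [-0.0273, -0.0523, 0], 0.05], [[0, 0, 0], [-0.0273, -0.0523, 0], 0.05], [[0, 0, 0], [-0.0272, -0.0524, 0], 0.05]]'

```text
time: 27.78
eef_pos: [0.6036, 0.0187, 0.1782]
tcp_rot: [0.345, 0.939, 0.0, 0.0]
contact_force: [0.4, -0.8, 0.6]
opening: 0.586
finger_force: 0.0
```

>>> drive_tool --moves '[[[0, 0, 0], [0, 0, 0], 0.05], [[0, 0, 0], [0, 0, 0], 0.05], [[0, 0, 0], [0, 0, 0], 0.05]]'

```text
time: 28.15
eef_pos: [0.604, 0.0222, 0.1779]
tcp_rot: [0.344, 0.939, 0.0, -0.0]
contact_force: [0.2, 0.1, 0.9]
opening: 0.587
finger_force: 0.0
```

```bash
python3 - <<'E'
from h import *
np.set_printoptions(linewidth=250,threshold=99999)
c=shot('wrist','wD');to([.6042,.0209,.0876],.867)
p=proj(c,[.6042,.0209,.149]);print(p)
g=cv2.cvtColor(c['image'],cv2.COLOR_RGB2GRAY);u,v=p.astype(int)
m=(g>110).astype(np.uint8);n,l,st,ce=cv2.connectedComponentsWithStats(m)
for i in range(1,n):
  if 60<st[i,4]<400 and abs(ce[i]-p).max()<35:print(st[i],ce[i],ray(c,*ce[i],.149))
print(g[v-20:v+20:2,u-24:u+26:2])
E
```

```text
t 28.2 pos [0.6039 0.0224 0.1779] yaw 0.8686 turn [ 0.0001 -0.0001  0.0016] shift [-0.0012 -0.001   0.0903] F [-0.66 -0.24  0.07] q [-0.13  0.16  1.78  0.    1.2  -1.  ] 0.5891766965378848
[314.92021396 224.09944889]
[308 218  15  14 160] [315.1125  224.33125] [0.60441985 0.02088893 0.149     ]
[[ 80  78  82  76  80  79  46  14  16  24  23  22  16  27  21  25  23  15   5  97 181 180 184 181 182]
 [ 79  82  79  80  82  79  31  16  19   8  21  22  29  20   6  24  20  15   3  66 176 181 181 180 182]
 [ 79  79  81  85  81  79  30  21  21  11  23  26  15  26  28  19  24   9  12  61 176 181 182 180 181]
 [ 83  82  93  92  97  93  37  16  19  18  13  20  24  28  21  29  31  22  15  60 176 181 185 183 180]
 [115 117 127 122 121 103  26  22  29  17  22  31  38  33  29  27  32  12  18  45 151 181 181 178 180]
 [124 119 118 122 119 102  26  23  18  28  29  34  36  36  39  39  34  27  26  20 131 181 179 182 179]
 [120 117 117 120 120  88  22  17  34  39  38  40  32  42  36  32  44  36  31  21 129 185 181 180 178]
 [119 120 119 120 121  72  20  31  36  32  56 109 135 137 114  56  38  46  39  22 1
[... 556 characters left out ...]
 129 158  90  24  40  78 137 151 152 140  89  41  35  88 170 180 181 179 181 180]
 [137 139 120 118 128 169 182 173  98  33  31  43  60  68  46  32  34  88 170 182 180 178 180 179 178]
 [137 130 118 127 166 180 181 180 173 136  84  70  35  31  68  88 133 172 179 179 180 181 178 181 181]
 [139 128 122 156 179 177 175 180 181 178 181 176 162 159 171 183 181 179 180 180 180 182 179 177 179]
 [133 123 148 178 175 176 178 179 179 178 178 178 176 181 178 178 179 179 179 180 179 180 177 183 181]
 [133 146 179 176 182 178 177 178 178 180 178 177 180 178 180 177 179 177 179 183 181 177 180 178 181]
 [149 176 177 178 178 177 177 176 177 176 179 177 179 178 179 179 179 178 181 181 180 179 180 179 180]]
```

>>> drive_tool --moves '[[[0, 0, 0], [-0.001, -0.001, 0.025], 0.05], [[0, 0, 0], [0, 0, 0.03], 0.05], [[0, 0, 0], [0, 0, 0.02], 0.05], [[0, 0, 0], [0, 0, 0.013], 0.05], [[0, 0, 0], [0, 0, 0], 0.05]]'

```text
time: 28.82
eef_pos: [0.6032, 0.0203, 0.0889]
tcp_rot: [0.344, 0.939, -0.0, -0.001]
contact_force: [1.9, -0.5, 0.3]
opening: 0.584
finger_force: 0.0
```

>>> drive_tool --moves '[[[0, 0, 0], [0, 0, 0], 0.015], [[0, 0, 0], [0, 0, 0], 0.015], [[0, 0, 0], [0, 0, 0], 0.015], [[0, 0, 0], [0, 0, 0], 0.015], [[0, 0, 0], [0, 0, 0], 0.015]]' --grip_force 20

```text
time: 29.45
eef_pos: [0.6046, 0.0201, 0.0911]
tcp_rot: [0.345, 0.939, 0.001, 0.001]
contact_force: [1.4, 3.2, 4.2]
opening: 0.251
finger_force: 22.0
```

```bash
sed -i 's/\[.5672,-.0434\]/[.567,-.0438]/' st.py; python3 st.py; python3 -c "
from wind import *
R=rows(np.array([.567,-.0438]),60,[7,10,12,13,13]+[13]*10+[12,8,5])
for i in range(0,len(R),5):print(R[i:i+5])"
```

```text
29.45 [ 0.28236485 -0.11387382  0.01563578] [1.41760282 3.16064221 4.16900971]
[0.60460751 0.02013232 0.09111319] 59.53428294022384 0.07417322053369044 3.4430176810896387 [-0.13  0.25  1.84  0.    1.04 -1.  ]
[[-0.0091, 0.0011], [-0.0131, -0.0004], [-0.0153, -0.0034], [-0.0153, -0.0073], [-0.0134, -0.0105]]
[[-0.0106, -0.0132], [-0.0074, -0.0153], [-0.0038, -0.0165], [0.0001, -0.017], [0.0038, -0.0165]]
[[0.0075, -0.0153], [0.0108, -0.0131], [0.0134, -0.0105], [0.0154, -0.0071], [0.0166, -0.0035]]
[[0.0157, 0.0002], [0.0103, 0.002], [0.0062, 0.0019]]
```

>>> drive_tool --moves '[[[0, 0, 0], [-0.0089, 0.0017, -0.0005], 0.015], [[0, 0, 0], [-0.0131, -0.0004, 0], 0.015], [[0, 0, 0], [-0.0153, -0.0034, 0], 0.015], [[0, 0, 0], [-0.0153, -0.0073, 0], 0.015], [[0, 0, 0], [-0.0134, -0.0105, 0], 0.015]]'

```text
time: 30.08
eef_pos: [0.6422, -0.039, 0.0909]
tcp_rot: [0.345, 0.939, 0.0, 0.001]
contact_force: [-0.5, 2.3, 4.5]
opening: 0.249
finger_force: 22.0
```

>>> drive_tool --moves '[[[0, 0, 0], [-0.0106, -0.0132, 0], 0.015], [[0, 0, 0], [-0.0074, -0.0153, 0], 0.015], [[0, 0, 0], [-0.0038, -0.0165, 0], 0.015], [[0, 0, 0], [0.0001, -0.017, 0], 0.015], [[0, 0, 0], [0.0038, -0.0165, 0], 0.015]]'

```text
time: 30.7
eef_pos: [0.6037, -0.1106, 0.0907]
tcp_rot: [0.345, 0.939, 0.0, 0.0]
contact_force: [0.5, 4.2, 5.9]
opening: 0.25
finger_force: 21.9
```

```bash
python3 st.py
```

```text
30.7 [ 0.85452365 -0.02311605  0.00092857] [0.49749407 4.18052262 5.88585274]
[ 0.60370988 -0.1105845   0.09069397] -61.20343099387904 0.07620881884326253 -3.4238970023794675 [-0.35  0.27  1.82  0.    1.05 -1.21]
```

>>> drive_tool --moves '[[[0, 0, 0], [0.008, -0.0147, -0.0008], 0.015], [[0, 0, 0], [0.0108, -0.0131, 0], 0.015], [[0, 0, 0], [0.0134, -0.0105, 0], 0.015], [[0, 0, 0], [0.0154, -0.0071, 0], 0.015], [[0, 0, 0], [0.0166, -0.0035, 0], 0.015]]'

```text
time: 31.32
eef_pos: [0.5231, -0.1057, 0.091]
tcp_rot: [0.345, 0.938, 0.0, 0.001]
contact_force: [5.8, 2.1, 2.2]
opening: 0.249
finger_force: 21.8
```

>>> drive_tool --moves '[[[0, 0, 0], [0.0157, 0.0002, 0], 0.015], [[0, 0, 0], [0.0103, 0.002, 0], 0.015], [[0, 0, 0], [0.0062, 0.0019, 0], 0.015], [[0, 0, 0], [0, 0, 0], 0.015], [[0, 0, 0], [0, 0, 0], 0.015]]'

```text
time: 31.95
eef_pos: [0.5014, -0.0811, 0.0911]
tcp_rot: [0.345, 0.939, -0.0, -0.0]
contact_force: [1.3, 1.3, 2.4]
opening: 0.247
finger_force: 21.7
```

```bash
python3 st.py
```

```text
31.95 [ 0.37532537 -0.50525436  0.03712068] [1.31273404 1.27238356 2.35972547]
[ 0.50138886 -0.08109418  0.09110514] -150.38556421432813 0.07546971460147288 -1.7700144165902145 [-0.36  0.05  2.08 -0.    1.02 -1.23]
```

>>> drive_tool --moves '[[[0, 0, 0], [0, 0, 0], 0.05], [[0, 0, 0], [0, 0, 0], 0.05], [[0, 0, 0], [0, 0, -0.02], 0.05], [[0, 0, 0], [0, 0, -0.04], 0.05], [[0, 0, 0], [0, 0, -0.03], 0.05]]'

```text
time: 32.58
eef_pos: [0.501, -0.0814, 0.182]
tcp_rot: [0.345, 0.939, -0.0, -0.001]
contact_force: [0.9, -0.1, 0.3]
opening: 0.582
finger_force: 0.0
```

>>> drive_tool --moves '[[[0, 0, 0], [0.0177, 0.058, 0], 0.05], [[0, 0, 0], [0.0177, 0.058, 0], 0.05], [[0, 0, 0], [0.0177, 0.058, 0], 0.05], [[0, 0, 0], [0.0177, 0.058, 0], 0.05], [[0, 0, 0], [0.0177, 0.058, 0], 0.05]]'

```text
time: 33.2
eef_pos: [0.6217, 0.1985, 0.1804]
tcp_rot: [0.345, 0.939, -0.001, -0.001]
contact_force: [1.1, -0.3, -0.0]
opening: 0.585
finger_force: 0.0
```

>>> drive_tool --moves '[[[0, 0, 0], [0.0177, 0.058, 0], 0.05], [[0, 0, 0], [0.0177, 0.058, 0], 0.05], [[0, 0, 0], [0, 0, 0], 0.05], [[0, 0, 0], [0, 0, 0], 0.05], [[0, 0, 0], [0, 0, 0], 0.05]]'

```text
time: 33.83
eef_pos: [0.6695, 0.307, 0.1812]
tcp_rot: [0.345, 0.938, -0.0, -0.0]
contact_force: [-0.2, 0.1, 0.0]
opening: 0.586
finger_force: 0.0
```

```bash
python3 - <<'E'
from h import *
c=shot('wrist','wC2');to([.5655,.224,.178],.867);to([.5427,.3733,.178],.867)
np.set_printoptions(linewidth=250,threshold=99999)
g=cv2.cvtColor(c['image'],cv2.COLOR_RGB2GRAY)
u,v=proj(c,[.517,.2157,.0925]).astype(int);print(u-30,v-24,proj(c,[.517,.2157,.0925]));print(g[v-24:v+24,u-30:u+26])
E
```

```text
t 33.875 pos [0.6697 0.307  0.1816] yaw 0.8654 turn [-0.0004  0.0002 -0.0016] shift [ 0.0255 -0.1307  0.0036] F [-0.73  0.22 -0.03] q [ 0.29  0.44  1.43 -0.    1.27 -0.57] 0.5868747141005989
t 33.875 pos [0.6697 0.307  0.1816] yaw 0.8654 turn [-0.0004  0.0002 -0.0016] shift [ 0.1397 -0.0318  0.0035] F [-0.73  0.22 -0.03] q [ 0.29  0.44  1.43 -0.    1.27 -0.57] 0.5868747141005989
80 105 [110.86332737 129.70797115]
[[ 81  79  82  78  81  78  79  78  82  80  79  78  93 108 122 130 128 127 127 129 131 126 110  89  81  79  82  82  85  82  79  82  82  79  83  83  83  81  83  78  80  83  83  82  85  84  83  82  80  84  81  71  72  74  72  71]
 [ 77  77  79  78  79  81  78  78  82  78  81  77  81  93 114 124 128 128 127 128 127 119 100  91  84  85  84  83  86  84  85  84  84  81  86  81  83  88  87  94  91  88  90  91  88  85  85  84  76  80  74  71  72  76  70  72]
 [ 79  78  79  80  84  79  80  81  79  77  77  78  77  82  93 101 106 118 123 122 109  99  86  81  82  88  86  86  86  82  83  81  79  82  79  85  91  98 113 121 122 115 111 118 118 105  86  72  67  65  66  63  72  70  68  68]
 [
[... 9513 characters left out ...]
5  87  80  82  79]
 [ 63  63  65  68  81  83  75  64  61  64  78  87  90  95  98  98  87  80  68  65  67  70  77  86  85  83  84  87  90 101 107 112 112 113 125 151 166 161 155 169 174 174 173 174 172 173 168 161 153 135 120 103  89  81  80  80]
 [ 70  63  63  66  69  76  82  83  67  65  68  73  83  92  97 102  98  91  83  80  78  75  70  69  68  71  82  97  94  93  96 105 109 112 114 123 128 128 128 150 170 175 177 175 174 174 172 171 165 154 145 126 111  96  89  81]
 [ 75  74  65  66  65  68  70  86  85  79  73  63  69  82  87  95  92  91  85  79  61  55  61  60  61  64  82  98 100  99  95  98 103 110 111 114 115 112 114 126 148 170 174 175 175 173 173 175 170 167 161 149 131 113  98  90]]
```

```bash
cat >> m.py <<'E'
print('----')
C2=dict(np.load('pics/wC2.npz'))
print('tip A-C2',two(A,(271,161.3),C2,(110.6,130.3)),'L',two(A,(266,158.2),C2,(105,126.2)),'R',two(A,(275.7,164.3),C2,(116.2,134.3)))
for f in (.5,.65,.8):
    P=edge(C2,(80,105),range(12,24),(2.5,18.5),0,f)+edge(C2,(80,105),range(28,46),(26.5,50.5),0,f)
    a=edge(A,(247,127),range(20,30),(1.2,12.8),0,f)+edge(A,(247,127),range(45,51),(34.5,42),0,f)
    b=edge(B,(151,243),range(19,28),(3.5,16.3),0,f)+edge(B,(151,243),range(41,48),(38.6,48.1),0,f)
    Y=lambda c,P,z:float(np.polyval(np.polyfit([ray(c,*p,z)@xx for p in P],[ray(c,*p,z)@yy for p in P],1),.54))
    from scipy.optimize import brentq
    z0=brentq(lambda z:Y(A,a,z)-Y(B,b,z),.06,.12);y0=Y(A,a,z0)
    c_=edge(C,(82,98),range(16,27),(1.6,15.9),0,f)+edge(C,(82,98),range(44,53),(41.4,52.9),0,f)
    print(f,'before',z0,y0,'C before',brentq(lambda z:Y(C,c_,z)-y0,.05,.13),'C2 now',brentq(lambda z:Y(C2,P,z)-y0,.05,.13),len(P))
E
python3 m.py | sed -n '/----/,$p'
```

```text
----
tip A-C2 [0.51719812 0.21553832 0.09287502] L [0.51238124 0.21444077 0.09291989] R [0.52185339 0.21641576 0.0923531 ]
0.5 before 0.08009196115825312 0.126456399812513 C before 0.08036734400724302 C2 now 0.09201459768615139 30
0.65 before 0.08033287600675566 0.12611944956584628 C before 0.0806132075816228 C2 now 0.09223502206953575 30
0.8 before 0.08066523480266743 0.12568510930508586 C before 0.0809093127819374 C2 now 0.0925200750501188 30
```

```bash
python3 -c "
from h import *
print(ctrl.sign_off())"
```

```text
the job is handed in; nothing more can be done
None
```

I fitted the crank onto the shaft and wound the platform to about 92 mm; my camera measurements put the pointer at about 93 mm, so they agree to within 1 mm. I left the crank on the shaft and handed the job in at about 34 s, but I did not separately re-check that it was still fully seated after the last winding.

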